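# Stand the standard vial on its stand and hold the lamp's mirror cover at the index

### The job

Stand the red-capped amber vial upright in the middle of the small raised round stand and let go of it. Then take the black bar handle of the viewing lamp's spring-loaded mirror cover, lift the cover until it is exactly in line with the red index arm, and hold it there: the job finishes with the gripper still holding the cover steady at that angle, as it snaps shut when let go. Do not shift the red index arm, and leave the blue-capped vial, the bottle and the beaker where they are.

Things in the scene. Friction and masses are not known exactly. Their poses are not given: they have to be found in the camera images.
- vial_red: the vial to place: amber glass cylinder 30 mm across and 52 mm tall with a bright red cap (28 mm across, from 54 to 70 mm height), 70 mm tall in all, about 70 g. Origin: centre of its underside; z up along its axis. Stands loose on the bench; it may swap places with the blue-capped one.
- stand_top (a point): centre of the flat white top face of the small stand: a round plate 40 mm across, 6 mm thick, no rim, top 80 mm above the bench, on a 14 mm steel stem with a dark foot 70 mm across. Fixed to the bench, 240 to 280 mm to the lamp's +y side. z up.
- lamp: viewing lamp, a beige box fixed to the bench. Origin on the bench; in its own axes (z up) the box spans x -80..80, y -80..55, z 0..70 mm. The mirror cover lies on top, hinged along the -y side, its handle beyond the +y side, towards the stand. At x = 74 mm a thin steel guide arc (radius 110 mm about the hinge line) rises to about 90 mm above the hinge.
- cover (a joint): angle of the sprung mirror cover (rad): 0 shut and level, growing as the handle side rises about the hinge line (parallel to the lamp's x axis); stop at 1.3. A spring always shuts it: lifting at the bar takes about 5 N when shut and 8 N at 0.7 rad. Beige plate 128 mm (along x) by 125 mm by 8 mm thick, about 250 g, mirrored beneath.
- cover_bar (a point): middle of the cover's black bar handle: 12 mm thick, 90 mm long along the lamp's x, 170 mm from the hinge line, 80 mm above the bench when shut, on two 8 mm arms at its ends. Clear gap of 39 mm between bar and cover edge (box wall 50 mm from the bar axis; only bench below), so come from above with the gripper partly open. Turns with the cover: y from hinge to bar, x along the bar.
- cover_hinge (a point): middle of the cover's hinge line, on the lamp at its own x 0, y -65 mm, 80 mm above the bench. Axes as the lamp's: the hinge line is x.
- index (a joint): angle of the red index arm (rad), measured just like cover about the same hinge line; set between 0.40 and 0.75. The cover is at the mark when both angles are equal. The arm stays where it is by friction (about 0.2 N m) and is not to be moved.
- index_tip (a point): centre of the red disc (18 mm) at the free end of the red index arm, a flat 5 mm by 8 mm bar beside the cover's +x edge (86 mm along the lamp's x from the cover's middle), 148 mm from the hinge line. The point turns with the arm: y points from hinge to tip.
- vial_blue: bystander: same vial but with a blue cap. Origin: centre of its underside.
- bottle: bystander: amber reagent bottle 66 mm across, 150 mm tall, white cap. Origin: centre of its underside.
- beaker: bystander: empty glass beaker 70 mm across, 85 mm tall. Origin: centre of its underside.
Mind the look-alikes: they are no part of the job. What is shaped like the vial_red but green or yellow is not meant.

How it is judged:
By the outcome, as a careful person would: the job done as asked, in the order asked, and still so for the second after the job is handed in, while the arm keeps its last pose, push and grip.
It also fails if it takes over 51 s, if anything falls off the work surface, if the arm or the gripper's body presses on something with over 40 N, if the wrist force passes 120 N, or if a joint passes its speed limit or range.

### The arm

A 6-joint arm with a two-finger parallel gripper is mounted at the origin on the work surface. World frame = base frame: x ahead of the robot, y to its left, z up, the work surface at z = 0. Lengths are in m, angles in rad, forces in N, time in s.
With the tool pointing down it reaches from about 0.375 to 0.75 m from the base axis. Payload 9 kg.
Tool frame: the origin (TCP) lies midway between the tips of the shut fingers; the grasp point (between the pads) lies bot.grip_depth behind it (bot.grip_depth is the distance from the TCP to the grasp point, in m); z points along the fingers, y is the direction in which the jaws open and shut (so a half turn about z gives the same grasp; the last joint's range is limited). The gripper opens to 85 mm and grips with 20 to 120 N. Pads are 22 mm wide; open, the fingers measure 114 mm over their backs; the gripper's body (76 mm by 85 mm) begins 54 mm behind the grasp point. The pads swing forward as they close: fully open they stand 13 mm farther back than shut.
Start: joints at [0.957, 0.104, 0.097, 1.564, 0, 1.353], TCP at [0.231, 0.554, 0.231] pointing down, gripper open.
Joint ranges: [-2.99, 2.99], [-0.84, 1.86], [-1.1, 1.16], [-1.84, 2.11], [-1.51, 1.56], [-3.14, 3.14]. Speed limits (rad/s): [2.22, 2.22, 2.57, 3.14, 3.14, 3.14].

### API

Orientations are given as a 3x3 rotation matrix whose columns are the frame's x, y, z axes.
In Python, from cell import bot, imaging, spot_in, regions_of gives the robot as it stands.
- The arm moves only by the tool carry_out, never from a script. Its argument "motion" is a list of rows, each a list of 7 numbers: the shift along the tool's x, y, z in m, then the turn, a rotation vector about the tool's x, y, z in degrees, then the closure, from 0 (fully open) to 1 (shut). A call has 1 to 12 rows; each row shifts and turns the pose as measured when the row begins, along the tool's axes as they then stand; what a row does not reach is not made up. A row lasts 1/8 s, in which the tool goes at most 62.5 mm and 10.7 degrees, less where a joint would pass 70% of its speed; a pose out of reach is approached as far as the arm can. A call with a gripper value outside its range is refused whole. The fingers move at their own pace and stop on an object; "squeeze" is the grip in N (left out, the last holds). Time passes only in rows, so rows that do not move let the fingers close. It gives the time, the measured TCP pose, the force and the opening at its end, in the units of the state.
- bot.state(): the state, without advancing time (a new reading comes with each control period).
- imaging.grab_frame(name): name is "side" or "top"; returns a dict with "image" (384x512x3 uint8, red, green, blue), "range_z" (384x512 float32, m along the optical axis (not along the pixel's ray), 0 where there is no reading), "vertical_fov" (degrees; the focal length in pixels is half the picture's height over the tangent of half this angle, whatever the lens; pixels are square), "cx", "cy" (the principal point, pixels), "k1" (the pictures are not rectified: a ray, as slopes to the right and down, at radius r is drawn at 1 + k1 r^2 times it, then the intrinsics apply), "cam_to_world" (4x4, takes a point from camera to world coordinates). Camera axes: x right, y down, z forward; pixel columns grow to the right and rows downward; lengths in m; the calibration is good to about 2 mm. A picture is of the moment at which its call begins.
- bot.hand_in(): hands the job in, once; it reports no verdict.
Trained networks look in a picture, given as the dict that the camera call returned (one of the last four; its "shot" number tells which), for a name from the list of things; names that differ only in an ending like _2 or _b are one class to them, and where a whole thing is asked for, a point or a joint stands for the part that bears it (a point fixed in the world has none). Each returns a list of dicts, best first, with "conf" (0 to 1); they miss things now and then, are a little off and sometimes report something else, mostly with a low value. They report only what shows in the picture. A call takes as long as a camera call. They do not tell look-alikes from the thing itself.
- spot_in(name, picture): "rect" ([left, top, width, height] in pixels, round what is visible of it).
- regions_of(name, picture): "mask" (384x512 bool, what is visible of it) and "rect" ([left, top, width, height] in pixels, round what is visible of it).
The state is a dict: "time": time; "q": joint angles; "joint_velocities": joint speeds; "joint_torque": joint torques, N m; "eef_pos": TCP position; "tcp_rot": TCP orientation; "force": force on the tool from outside, world axes, zero at the start; "moment": the same for the moment, N m; "opening": finger opening in m.
Only numpy, scipy, OpenCV 4.12 (cv2) and the standard library are available. Lean on these libraries where they do the work, as an engineer would, in place of code of your own. Each camera call takes 0.05 s, during which the arm holds its last target.

## Working session

There is one attempt and no reset: what is moved stays moved. The work goes in short steps, Python scripts to look and compute and a tool call to move; the robot and the scene stay as the last step left them, time stands still between calls to the robot, and variables do not carry over. Pictures are saved under pics/ and viewed, and the job is handed in when it is done.

Besides the shell and the picture viewer there is one more tool, called after ">>>" as name([rows], argument=value, ...), one row to a line, values as JSON. carry_out: Moves the arm, as the interface text tells. Its arguments: {"type":"object","properties":{"motion":{"type":"array","items":{"type":"array","items":{"type":"number"}}},"squeeze":{"type":"number"}},"required":["motion"]}

```bash
ls; mkdir -p pics; cat > h.py <<'E'
import numpy as np, cv2
from cell import bot, imaging, spot_in, regions_of
def save(img,name,scale=1,crop=None):
    if crop: img=img[crop[1]:crop[3],crop[0]:crop[2]]
    img=cv2.resize(img,None,fx=scale,fy=scale,interpolation=cv2.INTER_CUBIC)
    cv2.imwrite('pics/'+name,img[:,:,::-1])
def pts(f,uv,z=None):
    uv=np.atleast_2d(uv).astype(float)
    h,w=f['image'].shape[:2]
    fl=h/2/np.tan(np.radians(f['vertical_fov'])/2)
    d=(uv-[f['cx'],f['cy']])/fl
    s=d.copy()
    for _ in range(20): s=d/(1+f['k1']*(s**2).sum(1,keepdims=True))
    if z is None: z=f['range_z'][uv[:,1].round().astype(int),uv[:,0].round().astype(int)]
    p=np.c_[s,np.ones(len(s))]*np.reshape(z,(-1,1))
    T=f['cam_to_world']
    return p@T[:3,:3].T+T[:3,3]
def cloud(f):
    h,w=f['image'].shape[:2]
    u,v=np.meshgrid(np.arange(w),np.arange(h))
    P=pts(f,np.c_[u.ravel(),v.ravel()]).reshape(h,w,3)
    P[f['range_z']==0]=np.nan
    return P
def proj(f,p):
    p=np.atleast_2d(p); T=f['cam_to_world']
    c=(p-T[:3,3])@T[:3,:3]; s=c[:,:2]/c[:,2:]
    s=s*(1+f['k1']*(s**2).sum(1,keepdims=True))
    fl=f['image'].shape[0]/2/np.tan(np.radians(f['vertical_fov'])/2)
    return s*fl+[f['cx'],f['cy']]
E
python3 - <<'E'
from h import *
print(bot.state(), bot.grip_depth)
for n in ['side','top']:
    f=imaging.grab_frame(n); save(f['image'],n+'0.png',1.5)
    print(n,f['vertical_fov'],f['cx'],f['cy'],f['k1'],f['cam_to_world'].round(3).tolist())
    np.save(n+'0.npy',f,allow_pickle=True)
    for k in ['vial_red','vial_blue','stand_top','lamp','cover','cover_bar','index','index_tip','bottle','beaker']:
        try:
            r=spot_in(k,f); print(k,[(np.round(x['rect']).tolist(),round(x['conf'],2)) for x in r])
        except Exception as e: print(k,e)
E
```

```text
pics
{'time': 0.0, 'q': array([9.57291943e-01, 1.04719652e-01, 9.64750122e-02, 1.56391474e+00,
       8.66479526e-06, 1.35308683e+00]), 'joint_velocities': array([ 1.02218671e-03, -9.77497036e-05,  1.80456794e-06,  2.18808540e-04,
       -4.57743384e-04, -2.11216027e-03]), 'joint_torque': array([-4.21918621e-04, -5.56929660e+01,  5.03650653e+01,  1.67560863e-02,
       -2.03595800e-04, -2.37283678e-05]), 'eef_pos': array([0.23112001, 0.55333412, 0.23051358]), 'tcp_rot': array([[-9.22690270e-01,  3.85541227e-01, -7.91845608e-04],
       [ 3.85541921e-01,  9.22689653e-01, -1.10949447e-03],
       [ 3.02871890e-04, -1.32900943e-03, -9.99999071e-01]]), 'force': array([ 0.27784505, -0.58387732,  0.40395536]), 'moment': array([-0.00657672, -0.04133399, -0.01592607]), 'opening': 0.08556905763425861} 0.0187
side 48.554497978407525 259.55458761747735 186.51601074837032 -0.008717068167305955 [[0.696, -0.343, 0.631, -0.176], [-0.718, -0.323, 0.616, -0.792], [-0.007, -0.882, -0.471, 0.657], [0.0, 0.0, 0.0, 1.0]]
vial_red [([127.0, 168.0, 9.0, 25.0], 0.78), ([137.0, 181.0, 12.0, 18.0], 0.75), ([1
[... 523 characters left out ...]
9.0, 33.0], 0.89)]
top 54.79250823045777 253.462819693786 190.28748910259216 -0.06655171907327447 [[0.022, -0.983, 0.183, 0.389], [-1.0, -0.025, -0.016, -0.033], [0.02, -0.183, -0.983, 1.18], [0.0, 0.0, 0.0, 1.0]]
vial_red [([136.0, 252.0, 15.0, 2.0], 0.72), ([135.0, 225.0, 15.0, 9.0], 0.63), ([132.0, 202.0, 14.0, 11.0], 0.42)]
vial_blue []
stand_top [([225.0, 177.0, 22.0, 19.0], 0.66)]
lamp [([275.0, 158.0, 65.0, 65.0], 0.89)]
cover [([274.0, 172.0, 64.0, 44.0], 0.84)]
cover_bar [([275.0, 170.0, 61.0, 48.0], 0.92), ([295.0, 156.0, 46.0, 17.0], 0.67)]
index [([293.0, 156.0, 48.0, 14.0], 0.48)]
index_tip []
bottle [([361.0, 205.0, 30.0, 27.0], 0.9)]
beaker [([200.0, 125.0, 27.0, 24.0], 0.85)]
```

View pics/side0.png

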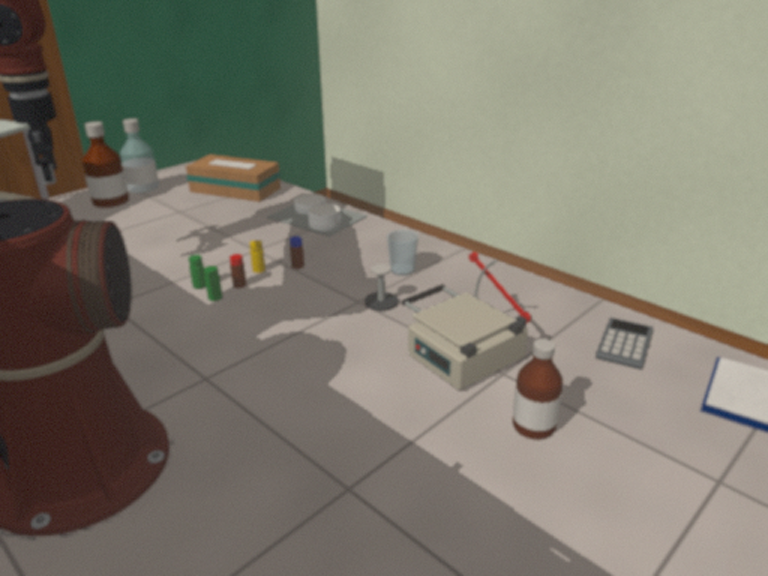

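View pics/top0.png

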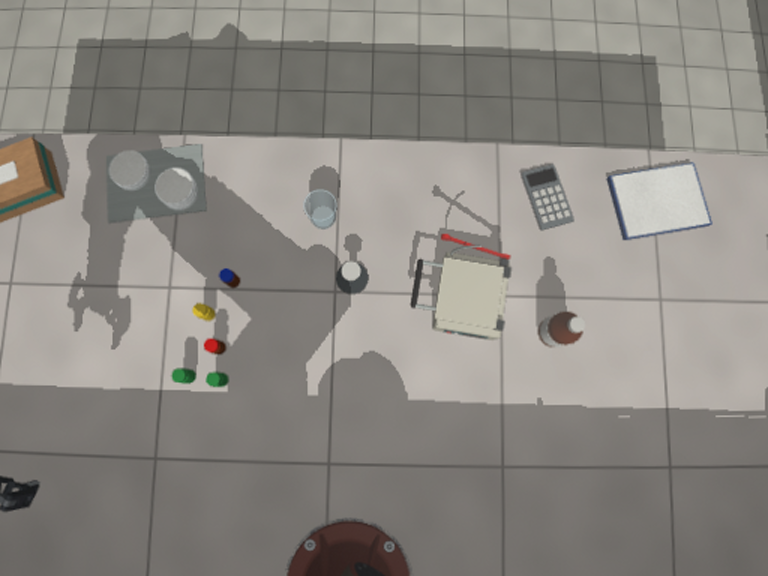

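```bash
python3 - <<'E'
from h import *
f=np.load('side0.npy',allow_pickle=True).item(); save(f['image'],'side0a.png',7,(115,140,215,215))
save(f['image'],'side0b.png',6,(235,140,365,240))
f=np.load('top0.npy',allow_pickle=True).item(); save(f['image'],'top0a.png',5,(100,150,250,270))
save(f['image'],'top0b.png',6,(220,140,350,235))
E
```

```text
(no output)
```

View crops.

View pics/side0a.png

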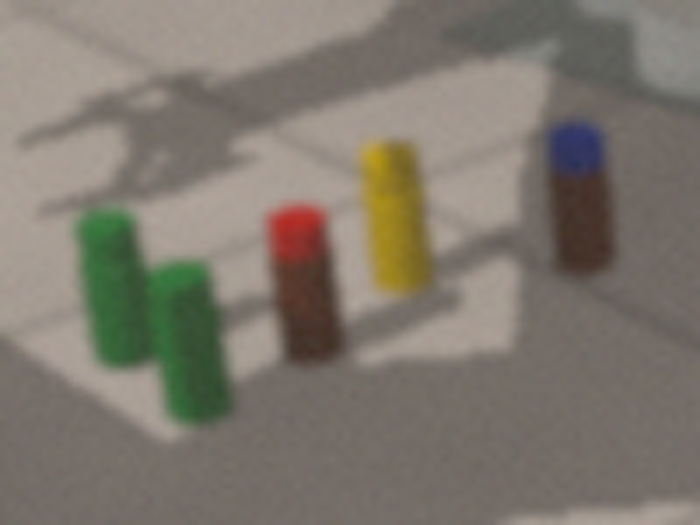

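View pics/side0b.png

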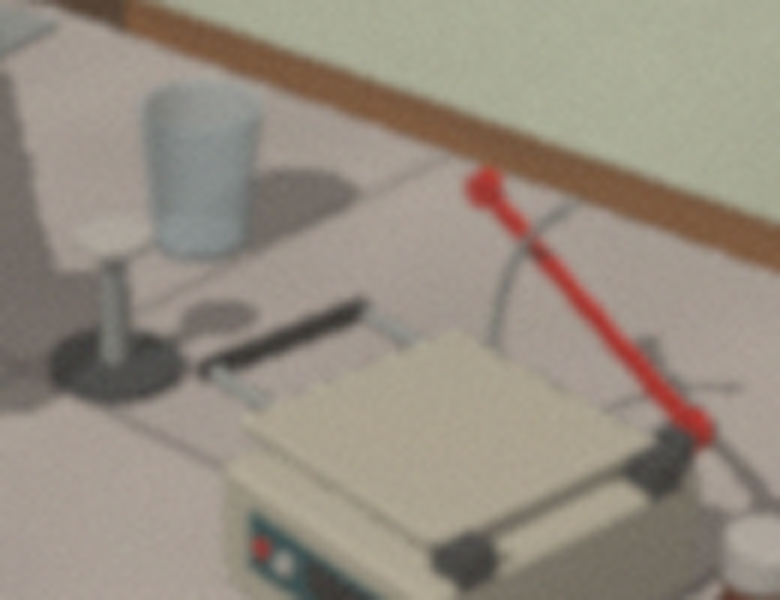

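View pics/top0a.png

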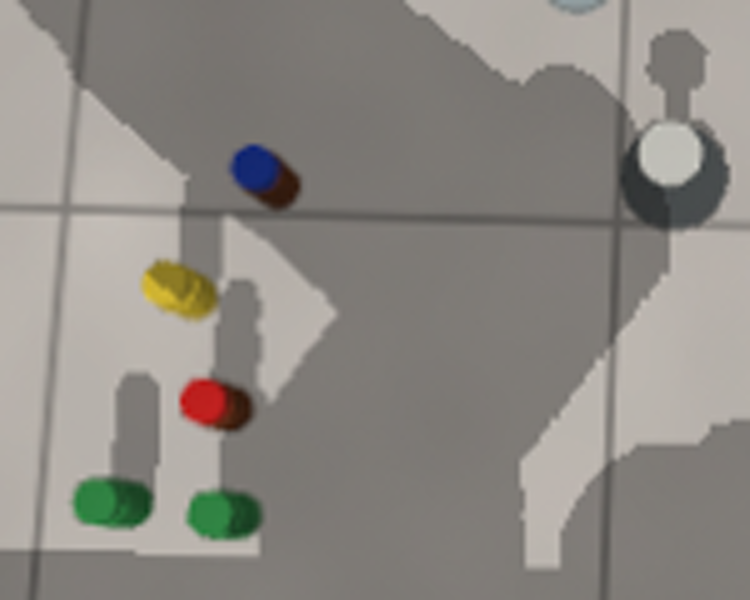

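View pics/top0b.png

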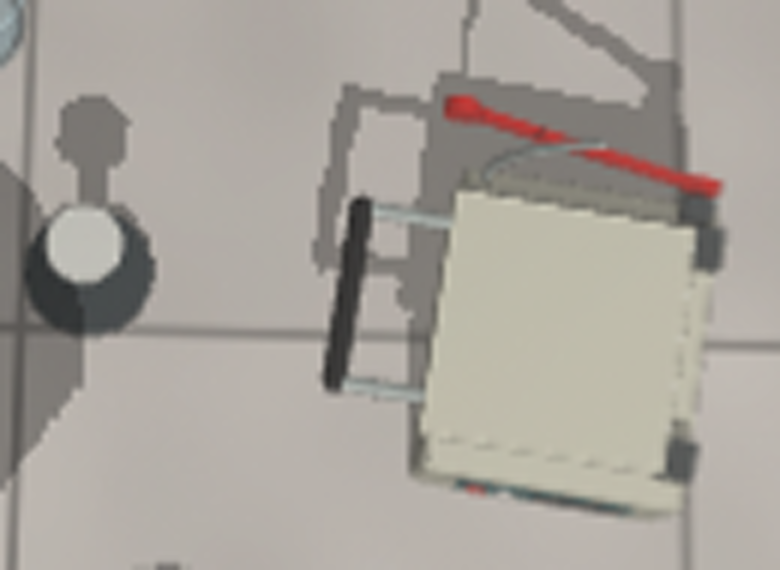

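```bash
python3 - <<'E'
from h import *
for n in ['side','top']:
    f=np.load(n+'0.npy',allow_pickle=True).item(); P=cloud(f); I=f['image'].astype(int)
    hsv=cv2.cvtColor(f['image'],cv2.COLOR_RGB2HSV)
    H,S,V=[hsv[...,i].astype(int) for i in range(3)]
    red=((H<6)|(H>174))&(S>170)&(V>100)
    nl,lab,st,c=cv2.connectedComponentsWithStats(red.astype(np.uint8))
    for i in range(1,nl):
        if st[i,4]>8:
            m=lab==i; print(n,st[i].tolist(),np.nanmedian(P[m],0).round(4),np.nanmin(P[m],0).round(4),np.nanmax(P[m],0).round(4))
    # heights
    print('bench z', np.nanmedian(P[...,2][200:260,200:260]))
E
```

```text
side [154, 170, 6, 7, 24] [0.4577 0.2787 0.0682] [0.4528 0.2727 0.0545] [0.4672 0.2857 0.0712]
side [337, 196, 15, 16, 26] [ 0.66   -0.2884  0.0896] [ 0.6541 -0.3093  0.0839] [ 0.6666 -0.2589  0.1073]
bench z -0.00025002929527873086
top [296, 156, 4, 3, 9] [ 0.6799 -0.1723  0.1545] [ 0.6764 -0.1794  0.1464] [ 0.6831 -0.1693  0.1572]
top [136, 226, 10, 9, 66] [0.4661 0.2833 0.0705] [0.4547 0.2712 0.0516] [0.4783 0.299  0.0748]
bench z 0.00048446628711174
```

```bash
python3 - <<'E'
from h import *
print([x for x in dir(bot) if x[0]!='_'])
for n in ['side','top']:
    f=np.load(n+'0.npy',allow_pickle=True).item(); P=cloud(f)
    hsv=cv2.cvtColor(f['image'],cv2.COLOR_RGB2HSV); H,S,V=[hsv[...,i].astype(int) for i in range(3)]
    def near(c,r): return np.hypot(P[...,0]-c[0],P[...,1]-c[1])<r
    Z=P[...,2]
    def rep(name,m):
        q=P[m]; (c,r)=cv2.minEnclosingCircle(q[:,:2].astype(np.float32)) if len(q) else ((0,0),0)
        print(n,name,len(q),q.mean(0).round(4),'circ',np.round(c,4),round(r,4))
    rep('red',near((.466,.283),.025)&(Z>.064)&(Z<.078))
    if n=='top':
        for nm,uv in dict(green1=(121,250),green2=(144,253),yellow=(135,207),blue=(152,184)).items():
            c=P[uv[1],uv[0]]; rep(nm,near(c,.025)&(Z>.06))
    u=(235,181) if n=='top' else (254,180)
    c=P[u[1],u[0]]; print(c)
    rep('stand',near(c,.035)&(Z>.076)&(Z<.09))
    # box
    red=((H<8)|(H>172))&(S>140)&(V>90)&(P[...,1]<-.1)&(Z>.07)&(P[...,0]>.55)
    q=P[red]; print('idx n',len(q)); o=q[np.argsort(q[:,1])]; print(o[::max(1,len(o)//14)].round(3).tolist())
    bl=(V<80)&(Z>.07)&(Z<.1)&(P[...,0]>.5)&(P[...,0]<.72)&(P[...,1]<-.06)&(P[...,1]>-.17)
    q=P[bl]; print('bar',len(q),q.mean(0).round(4)); 
    r=cv2.minAreaRect(q[:,:2].astype(np.float32)); print(r)
    vx=cv2.fitLine(q[:,:2].astype(np.float32),cv2.DIST_HUBER,0,.01,.01).ravel(); print('barline',vx,np.degrees(np.arctan2(vx[1],vx[0])))
    pl=(S<90)&(V>120)&(Z>.076)&(Z<.095)&(P[...,0]>.45)&(P[...,0]<.75)&(P[...,1]<-.12)&(P[...,1]>-.4)
    q=P[pl]; print('plate',len(q),q.mean(0).round(4),np.percentile(q[:,2],[5,50,95]).round(4)); print(cv2.minAreaRect(q[:,:2].astype(np.float32)))
E
```

```text
['IKError', 'grip_depth', 'hand_in', 'state']
side red 38 [0.463  0.2835 0.0689] circ [0.4638 0.286 ] 0.0148
[0.61540872 0.00246066 0.07951465]
side stand 78 [0.6192 0.0095 0.0792] circ [0.6194 0.0104] 0.0215
idx n 122
[[0.653, -0.313, 0.084], [0.658, -0.304, 0.088], [0.656, -0.299, 0.086], [0.66, -0.29, 0.084], [0.663, -0.282, 0.089], [0.662, -0.272, 0.097], [0.663, -0.265, 0.1], [0.664, -0.257, 0.109], [0.666, -0.246, 0.113], [0.665, -0.237, 0.119], [0.668, -0.228, 0.123], [0.673, -0.21, 0.127], [0.676, -0.184, 0.138], [0.673, -0.179, 0.146], [0.675, -0.174, 0.141], [0.68, -0.169, 0.153]]
bar 52 [ 0.5984 -0.1268  0.0831]
((0.5993630290031433, -0.12675194442272186), (0.008262967690825462, 0.07861754298210144), 81.44146728515625)
barline [ 0.9896533  -0.1434795   0.59222835 -0.12607086] -8.24924
plate 1446 [ 0.5787 -0.2298  0.0834] [0.0806 0.0835 0.0855]
((0.5868209004402161, -0.2663530111312866), (0.2915189266204834, 0.15081872045993805), 81.59891510009766)
top red 63 [0.4672 0.2844 0.0706] circ [0.466 0.285] 0.0141
top green1 72 [0.406  0.3444 0.07  ] circ [0.4063 0.3454] 0.014
top
[... 308 characters left out ...]
-0.311, 0.087], [0.661, -0.3, 0.091], [0.663, -0.291, 0.092], [0.664, -0.28, 0.099], [0.666, -0.267, 0.104], [0.668, -0.254, 0.108], [0.669, -0.244, 0.114], [0.674, -0.218, 0.128], [0.679, -0.205, 0.131], [0.677, -0.196, 0.136], [0.678, -0.186, 0.143], [0.675, -0.179, 0.151], [0.677, -0.172, 0.155], [0.676, -0.169, 0.157]]
bar 113 [ 0.6017 -0.1229  0.0853]
((0.600690484046936, -0.12303519994020462), (0.010720785707235336, 0.09704046696424484), 81.92448425292969)
barline [ 0.98872894 -0.1497166   0.6016896  -0.12290075] -8.610504
plate 1826 [ 0.5844 -0.2272  0.0844] [0.0809 0.0843 0.0879]
((0.5845544934272766, -0.2643488347530365), (0.27974674105644226, 0.16349704563617706), 86.1088638305664)
```

>>> carry_out([
  [-0.046, -0.0224, 0, 0, 0, 0, 0.4],
  [-0.046, -0.0224, 0, 0, 0, 0, 0.4],
  [-0.046, -0.0224, 0, 0, 0, 0, 0.4],
  [-0.046, -0.0224, 0, 0, 0, 0, 0.4],
  [-0.046, -0.0224, 0, 0, 0, 0, 0.4],
  [-0.046, -0.0224, 0, 0, 0, 0, 0.4],
  [-0.044, -0.0224, 0, 0, 0, 0, 0.4],
  [0, 0, 0.03, 0, 0, -7, 0.4],
  [0, 0, 0.03, 0, 0, -7, 0.4],
  [0, 0, 0, 0, 0, 0, 0.4],
])

```text
time: 2.35
eef_pos: [0.4745, 0.277, 0.1706]
tcp_rot: [[-0.989, 0.145, 0.003], [0.145, 0.989, 0.002], [-0.003, 0.002, -1.0]]
force: [-0.1, 0.6, 0.2]
opening: 0.0513
```

```bash
cat >> h.py <<'E'
from scipy.spatial.transform import Rotation as Ro
def rot_lamp(tilt=0,yaw=-8.4):
    # tool down, y along lamp +y ; tilt = rotation about lamp x
    a=np.radians(yaw); lx=np.array([np.cos(a),np.sin(a),0]); ly=np.array([-np.sin(a),np.cos(a),0])
    z=np.array([0,0,-1.]); R=np.c_[np.cross(ly,z),ly,z]
    return Ro.from_rotvec(lx*tilt).as_matrix()@R
def togo(pos,R=None):
    s=bot.state(); C=s['tcp_rot']
    print('t',round(s['time'],2),'pos',s['eef_pos'].round(4),'open',round(s['opening'],4),'F',s['force'].round(2),'z',C[:,2].round(3),'yaw y',np.degrees(np.arctan2(C[1,1],C[0,1])).round(2))
    if pos is not None: print('shift',(C.T@(np.array(pos)-s['eef_pos'])).round(4))
    if R is not None: print('turn',np.degrees(Ro.from_matrix(C.T@R).as_rotvec()).round(2))
E
python3 - <<'E'
from h import *
togo([.4655,.285,.10],rot_lamp())
print(bot.state()['q'].round(3), rot_lamp().round(3))
f=imaging.grab_frame('top'); save(f['image'],'top1.png',5,(90,150,240,270))
f=imaging.grab_frame('side'); save(f['image'],'side1.png',6,(90,100,220,200))
E
```

```text
t 2.35 pos [0.4745 0.277  0.1706] open 0.0513 F [-0.08  0.59  0.19] z [ 0.003  0.002 -1.   ] yaw y 81.67
shift [0.0103 0.0064 0.0706]
turn [0.12 0.18 0.07]
[ 2.900e-01 -5.900e-02 -1.780e-01  1.448e+00  1.000e-03  4.350e-01] [[-0.989  0.146  0.   ]
 [ 0.146  0.989  0.   ]
 [ 0.     0.    -1.   ]]
```

View pics/side1.png

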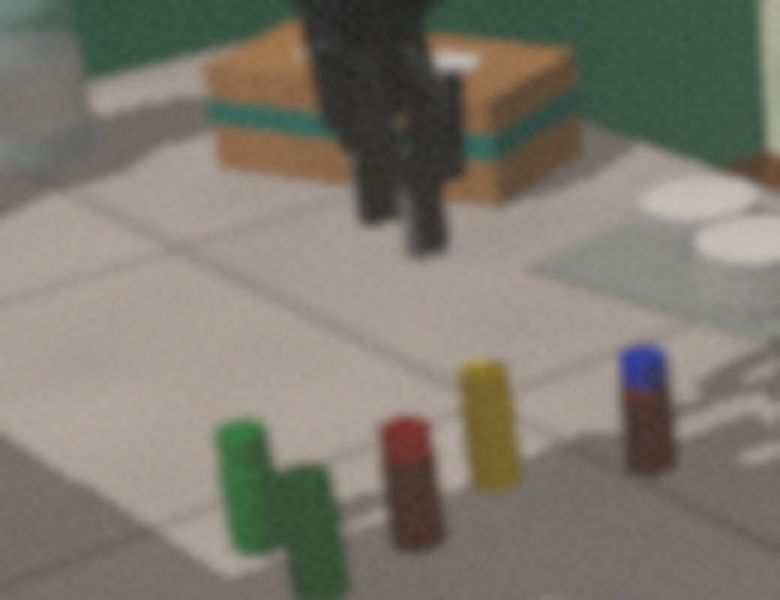

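View pics/top1.png

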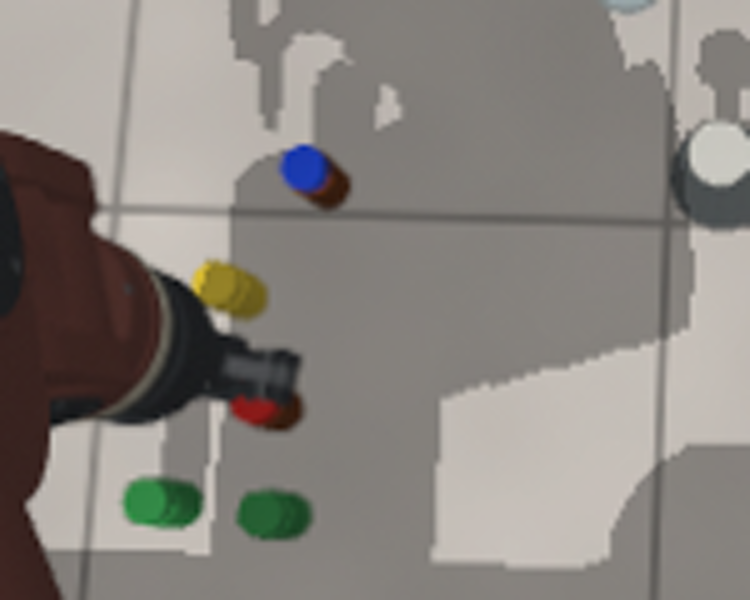

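Side view: gripper is over the red-capped vial (side ≈ (157,178)); green at (130,180) and (142,188), yellow (171,171) and blue (197,166) are rejected. Descending.

>>> carry_out([
  [0.009, 0.008, 0, 0.1, 0.2, 0, 0.4],
  [0, 0, 0.03, 0, 0, 0, 0.4],
  [0, 0, 0, 0, 0, 0, 0.4],
])

```text
time: 2.82
eef_pos: [0.4685, 0.2897, 0.1475]
tcp_rot: [[-0.989, 0.149, 0.008], [0.149, 0.989, 0.004], [-0.008, 0.005, -1.0]]
force: [-0.5, -0.5, 0.1]
opening: 0.0514
```

```bash
python3 - <<'E'
from h import *
togo([.4655,.285,.02],rot_lamp())
E
```

```text
t 2.83 pos [0.4685 0.2897 0.1475] open 0.0514 F [-0.46 -0.45  0.08] z [ 0.008  0.004 -1.   ] yaw y 81.41
shift [ 0.0033 -0.0057  0.1275]
turn [ 0.27  0.45 -0.19]
```

>>> carry_out([
  [0.003, -0.006, 0.03, 0.3, 0.4, 0, 0.4],
  [0, 0, 0.02, 0, 0, 0, 0.4],
  [0, 0, 0, 0, 0, 0, 0.4],
  [0, 0, 0, 0, 0, 0, 0.4],
])

```text
time: 3.32
eef_pos: [0.4674, 0.2869, 0.103]
tcp_rot: [[-0.989, 0.15, 0.008], [0.15, 0.989, 0.002], [-0.008, 0.003, -1.0]]
force: [-0.2, -0.2, -0.3]
opening: 0.051
```

```bash
python3 - <<'E'
from h import *
togo([.4655,.285,.02],rot_lamp())
E
```

```text
t 3.33 pos [0.4674 0.2869 0.103 ] open 0.051 F [-0.23 -0.18 -0.27] z [ 0.008  0.002 -1.   ] yaw y 81.39
shift [ 0.0022 -0.0024  0.083 ]
turn [ 0.2   0.44 -0.21]
```

>>> carry_out([
  [0.0015, -0.002, 0.02, 0, 0.5, 0, 0.4],
  [0.0015, -0.001, 0.02, 0, 0.3, 0, 0.4],
  [0, 0, 0.02, 0, 0, 0, 0.4],
  [0, 0, 0.018, 0, 0, 0, 0.4],
  [0, 0, 0, 0, 0, 0, 0.4],
  [0, 0, 0, 0, 0, 0, 0.4],
])

```text
time: 4.08
eef_pos: [0.4636, 0.2843, 0.0199]
tcp_rot: [[-0.989, 0.15, -0.007], [0.15, 0.989, 0.005], [0.008, 0.004, -1.0]]
force: [-0.6, -0.5, -0.3]
opening: 0.0513
```

```bash
python3 - <<'E'
from h import *
togo([.4655,.285,.02],rot_lamp())
f=imaging.grab_frame('side'); save(f['image'],'side2.png',8,(115,130,205,205))
E
```

```text
t 4.08 pos [0.4636 0.2843 0.0199] open 0.0513 F [-0.64 -0.54 -0.32] z [-0.007  0.005 -1.   ] yaw y 81.36
shift [-0.0018  0.001  -0.0002]
turn [ 0.2  -0.44 -0.24]
```

View pics/side2.png

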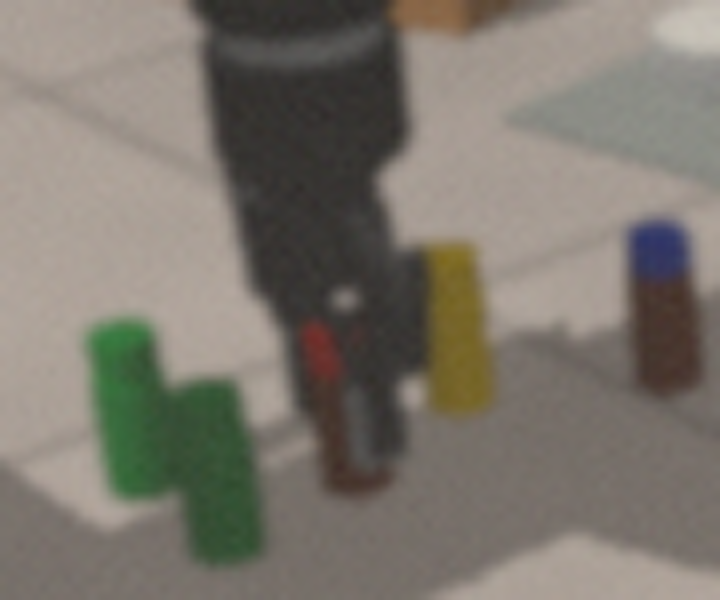

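The vial is between the fingers (side ≈ (158,183)), and the yellow and green ones are clear. Closing.

>>> carry_out([
  [-0.001, 0.001, 0, 0, 0, 0, 0.6],
  [0, 0, 0, 0, 0, 0, 0.9],
  [0, 0, 0, 0, 0, 0, 0.9],
  [0, 0, 0, 0, 0, 0, 0.9],
  [0, 0, 0, 0, 0, 0, 0.9],
], squeeze=30)

```text
time: 4.75
eef_pos: [0.466, 0.2856, 0.0217]
tcp_rot: [[-0.989, 0.15, -0.004], [0.15, 0.989, 0.006], [0.005, 0.005, -1.0]]
force: [-0.1, 0.1, -0.7]
opening: 0.0287
```

```bash
python3 - <<'E'
from h import *
togo([.4655,.285,.02],rot_lamp())
E
```

```text
t 4.75 pos [0.466  0.2856 0.0217] open 0.0287 F [-0.13  0.12 -0.68] z [-0.004  0.006 -1.   ] yaw y 81.36
shift [ 0.0004 -0.0007  0.0017]
turn [ 0.28 -0.3  -0.24]
```

>>> carry_out([
  [0, 0, -0.02, 0, 0, 0, 0.9],
  [0, 0, -0.05, 0, 0, 0, 0.9],
  [0, 0, -0.055, 0, 0, 0, 0.9],
  [0, 0, 0, 0, 0, 0, 0.9],
])

```text
time: 5.25
eef_pos: [0.4656, 0.2846, 0.1492]
tcp_rot: [[-0.989, 0.15, -0.007], [0.15, 0.989, 0.005], [0.007, 0.004, -1.0]]
force: [-0.2, 0.6, -0.6]
opening: 0.0293
```

```bash
python3 - <<'E'
from h import *
togo([.6215,.01,.16],rot_lamp())
f=imaging.grab_frame('side'); save(f['image'],'side3.png',8,(115,110,205,185))
E
```

```text
t 5.25 pos [0.4656 0.2846 0.1492] open 0.0293 F [-0.21  0.59 -0.61] z [-0.007  0.005 -1.   ] yaw y 81.35
shift [-0.1953 -0.248  -0.0131]
turn [ 0.22 -0.41 -0.24]
```

View pics/side3.png

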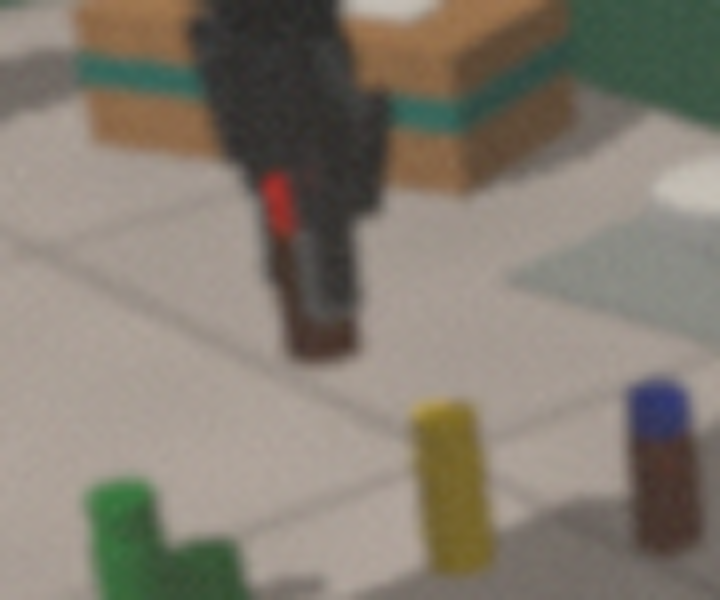

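The vial is held upright (side ≈ (155,150)). Moving over the stand.

>>> carry_out([
  [-0.033, -0.042, -0.004, 0, 0, 0, 0.9],
  [-0.033, -0.042, -0.003, 0, 0, 0, 0.9],
  [-0.033, -0.042, -0.003, 0, 0, 0, 0.9],
  [-0.033, -0.042, -0.003, 0, 0, 0, 0.9],
  [-0.033, -0.042, 0, 0, 0, 0, 0.9],
  [-0.022, -0.03, 0, 0, 0, 0, 0.9],
  [0, 0, 0, 0, 0, 0, 0.9],
  [0, 0, 0, 0, 0, 0, 0.9],
])

```text
time: 6.3
eef_pos: [0.6114, 0.0118, 0.1419]
tcp_rot: [[-0.989, 0.148, -0.028], [0.148, 0.989, 0.006], [0.028, 0.002, -1.0]]
force: [-0.8, -0.3, -0.2]
opening: 0.0288
```

```bash
python3 - <<'E'
from h import *
togo([.6215,.01,.14],rot_lamp())
f=imaging.grab_frame('side'); save(f['image'],'side4.png',8,(215,115,305,190)); np.save('side4.npy',f,allow_pickle=True)
f=imaging.grab_frame('top'); save(f['image'],'top4.png',8,(190,130,280,205)); np.save('top4.npy',f,allow_pickle=True)
E
```

```text
t 6.3 pos [0.6114 0.0118 0.1419] open 0.0288 F [-0.83 -0.26 -0.16] z [-0.028  0.006 -1.   ] yaw y 81.5
shift [-0.0104 -0.0003  0.0016]
turn [ 0.09 -1.62 -0.1 ]
```

View pics/side4.png

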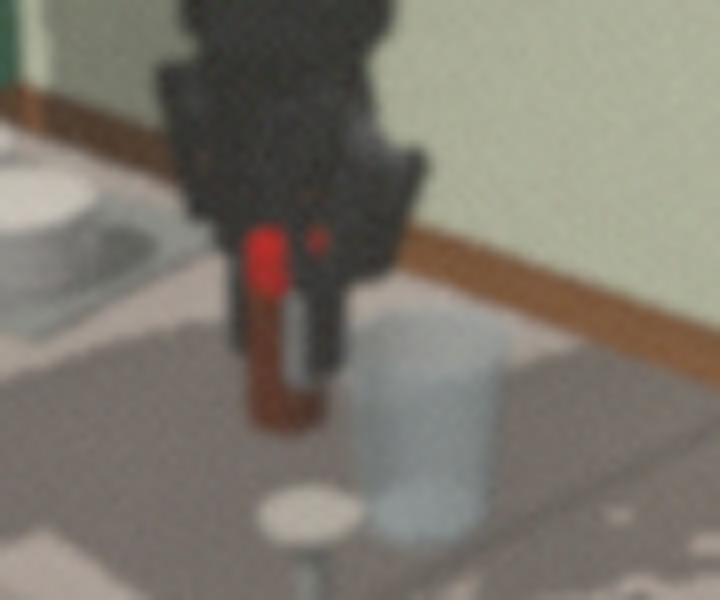

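View pics/top4.png

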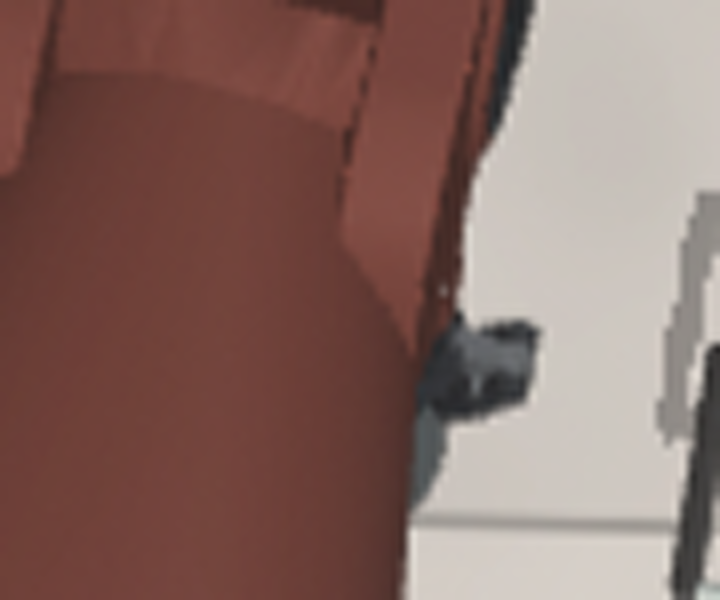

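>>> carry_out([
  [-0.01, 0, 0, 0, -1.7, 0, 0.9],
  [0, 0, 0.008, 0, 0, 0, 0.9],
  [0, 0, 0, 0, 0, 0, 0.9],
])

```text
time: 6.78
eef_pos: [0.6214, 0.0129, 0.1335]
tcp_rot: [[-0.99, 0.144, 0.005], [0.144, 0.99, 0.001], [-0.004, 0.002, -1.0]]
force: [-0.3, 0.2, -0.4]
opening: 0.029
```

```bash
python3 - <<'E'
from h import *
togo([.6215,.01,.12],rot_lamp())
f=imaging.grab_frame('side'); save(f['image'],'side5.png',8,(215,125,305,200)); np.save('side5.npy',f,allow_pickle=True)
E
```

```text
t 6.78 pos [0.6214 0.0129 0.1335] open 0.029 F [-0.34  0.23 -0.44] z [ 0.005  0.001 -1.   ] yaw y 81.71
shift [-0.0004 -0.0029  0.0135]
turn [0.09 0.25 0.11]
```

View pics/side5.png

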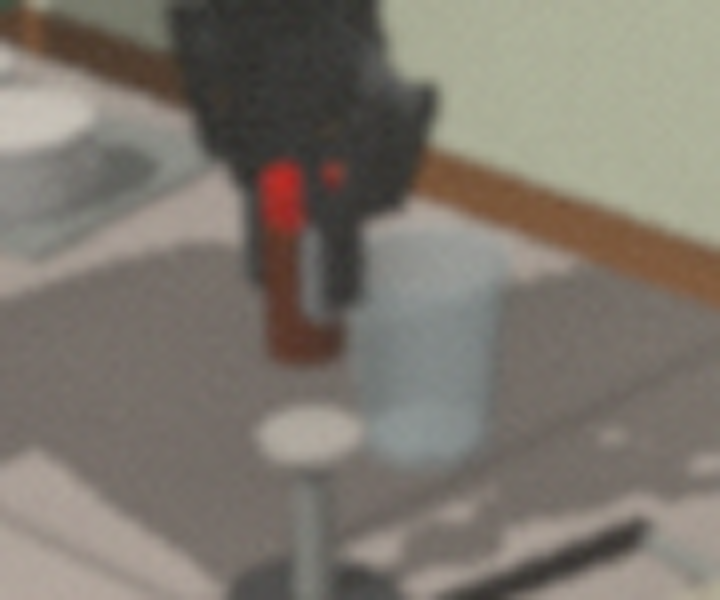

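>>> carry_out([
  [0, -0.003, 0, 0, 0.2, 0, 0.9],
  [0, 0, 0.012, 0, 0, 0, 0.9],
  [0, 0, 0, 0, 0, 0, 0.9],
  [0, 0, 0.008, 0, 0, 0, 0.9],
  [0, 0, 0, 0, 0, 0, 0.9],
])

```text
time: 7.45
eef_pos: [0.6212, 0.0096, 0.1125]
tcp_rot: [[-0.99, 0.144, 0.001], [0.144, 0.99, 0.001], [-0.001, 0.002, -1.0]]
force: [1.0, -0.9, -0.1]
opening: 0.0288
```

```bash
python3 - <<'E'
from h import *
togo([.6215,.01,.1022],rot_lamp())
f=imaging.grab_frame('side'); save(f['image'],'side6.png',12,(230,140,290,190)); np.save('side6.npy',f,allow_pickle=True)
E
```

```text
t 7.45 pos [0.6212 0.0096 0.1125] open 0.0288 F [ 0.99 -0.89 -0.14] z [ 0.001  0.001 -1.   ] yaw y 81.7
shift [-0.0003  0.0004  0.0103]
turn [0.09 0.06 0.1 ]
```

View pics/side6.png

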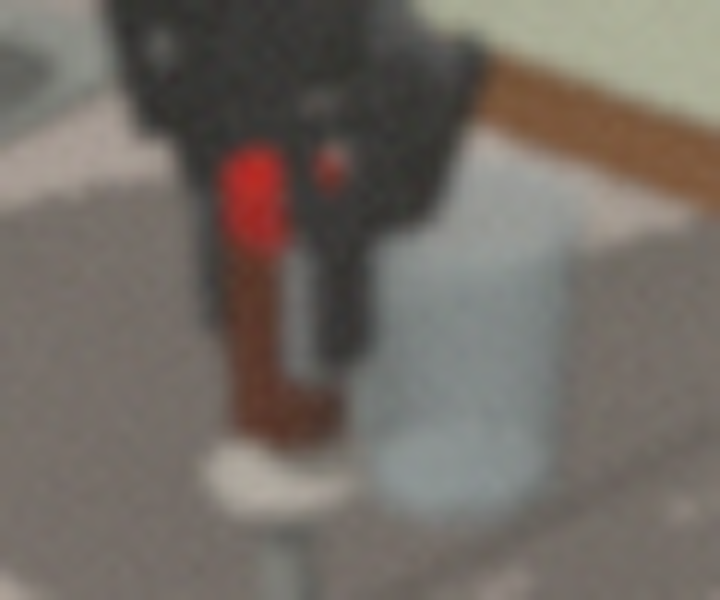

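>>> carry_out([
  [0, 0, 0.007, 0, 0, 0, 0.9],
  [0, 0, 0.0, 0, 0, 0, 0.9],
  [0, 0, 0.0015, 0, 0, 0, 0.9],
  [0, 0, 0, 0, 0, 0, 0.9],
])

```text
time: 8.0
eef_pos: [0.6218, 0.0095, 0.1045]
tcp_rot: [[-0.99, 0.144, 0.003], [0.144, 0.99, 0.001], [-0.003, 0.001, -1.0]]
force: [-0.8, -0.2, -1.1]
opening: 0.0288
```

```bash
python3 - <<'E'
from h import *
togo([.6215,.01,.1022],rot_lamp())
E
```

```text
t 8.0 pos [0.6218 0.0095 0.1045] open 0.0288 F [-0.75 -0.23 -1.1 ] z [ 0.003  0.001 -1.   ] yaw y 81.71
shift [0.0004 0.0004 0.0023]
turn [0.09 0.15 0.11]
```

>>> carry_out([
  [0, 0, 0.0015, 0, 0, 0, 0.9],
  [0, 0, 0, 0, 0, 0, 0.9],
  [0, 0, 0, 0, 0, 0, 0.9],
])

```text
time: 8.38
eef_pos: [0.622, 0.0095, 0.1032]
tcp_rot: [[-0.99, 0.144, 0.003], [0.144, 0.99, 0.001], [-0.003, 0.001, -1.0]]
force: [0.3, 0.1, -0.9]
opening: 0.029
```

>>> carry_out([
  [0, 0, 0.001, 0, 0, 0, 0.9],
  [0, 0, 0, 0, 0, 0, 0.9],
  [0, 0, 0, 0, 0, 0, 0.9],
])

```text
time: 8.75
eef_pos: [0.622, 0.0095, 0.1022]
tcp_rot: [[-0.99, 0.144, 0.003], [0.144, 0.99, 0.001], [-0.003, 0.001, -1.0]]
force: [0.7, -0.3, -0.6]
opening: 0.0293
```

```bash
python3 - <<'E'
from h import *
togo([.6215,.01,.1022],rot_lamp())
E
```

```text
t 8.75 pos [0.622  0.0095 0.1022] open 0.0293 F [ 0.69 -0.32 -0.57] z [ 0.003  0.001 -1.   ] yaw y 81.71
shift [ 0.0006  0.0004 -0.    ]
turn [0.08 0.18 0.11]
```

>>> carry_out([
  [0, 0, 0.0008, 0, 0, 0, 0.9],
  [0, 0, 0, 0, 0, 0, 0.9],
  [0, 0, 0, 0, 0, 0, 0.9],
])

```text
time: 9.12
eef_pos: [0.622, 0.0095, 0.1013]
tcp_rot: [[-0.99, 0.144, 0.003], [0.144, 0.99, 0.001], [-0.003, 0.001, -1.0]]
force: [0.0, 0.3, -0.8]
opening: 0.0292
```

>>> carry_out([
  [0, 0, 0.0008, 0, 0, 0, 0.9],
  [0, 0, 0, 0, 0, 0, 0.9],
  [0, 0, 0, 0, 0, 0, 0.9],
])

```text
time: 9.5
eef_pos: [0.6223, 0.0095, 0.101]
tcp_rot: [[-0.99, 0.144, 0.004], [0.144, 0.99, 0.001], [-0.004, 0.001, -1.0]]
force: [0.1, 0.1, 0.3]
opening: 0.0293
```

>>> carry_out([
  [0, 0, 0, 0, 0, 0, 0.62],
  [0, 0, 0, 0, 0, 0, 0.55],
  [0, 0, 0, 0, 0, 0, 0.45],
  [0, 0, 0, 0, 0, 0, 0.4],
  [0, 0, 0, 0, 0, 0, 0.4],
])

```text
time: 10.12
eef_pos: [0.6222, 0.0095, 0.1007]
tcp_rot: [[-0.99, 0.144, 0.004], [0.144, 0.99, 0.001], [-0.004, 0.001, -1.0]]
force: [-0.4, -0.8, -0.3]
opening: 0.0508
```

```bash
python3 - <<'E'
from h import *
togo([.6215,.01,.20],rot_lamp())
f=imaging.grab_frame('side'); save(f['image'],'side7.png',12,(230,140,290,190))
E
```

```text
t 10.12 pos [0.6222 0.0095 0.1007] open 0.0508 F [-0.44 -0.79 -0.33] z [ 0.004  0.001 -1.   ] yaw y 81.71
shift [ 0.0004  0.0006 -0.0993]
turn [0.08 0.21 0.11]
```

View pics/side7.png

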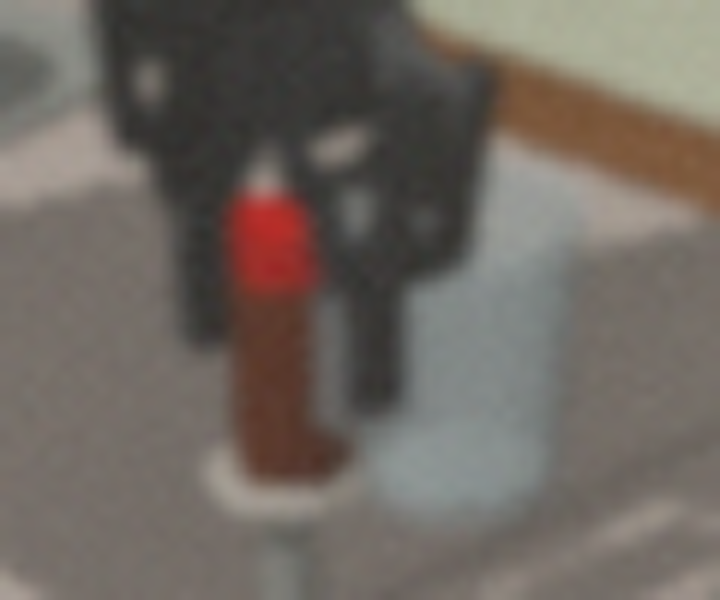

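>>> carry_out([
  [0, 0, -0.02, 0, 0, 0, 0.4],
  [0, 0, -0.04, 0, 0, 0, 0.4],
  [0, 0, -0.05, 0, 0, 0, 0.4],
  [0, -0.05, 0, 0, 0, 0, 0.5],
  [0, -0.05, 0, 0, 0, 0, 0.58],
  [0, 0, 0, 0, 0, 0, 0.58],
])

```text
time: 10.92
eef_pos: [0.608, -0.092, 0.2231]
tcp_rot: [[-0.99, 0.142, 0.011], [0.142, 0.99, -0.002], [-0.011, -0.0, -1.0]]
force: [0.9, 1.2, -0.1]
opening: 0.0358
```

```bash
python3 - <<'E'
from h import *
togo([.6,-.124,.20],rot_lamp())
for n,c in (('side',(230,145,290,195)),('top',(205,140,285,205))):
    f=imaging.grab_frame(n); save(f['image'],n+'8.png',10,c);np.save(n+'8.npy',f,allow_pickle=True)
    P=cloud(f); hsv=cv2.cvtColor(f['image'],cv2.COLOR_RGB2HSV)
    near=np.hypot(P[...,0]-.62,P[...,1]-.01)<.03
    m=near&(P[...,2]>.14)&(P[...,2]<.165); q=P[m]
    print(n,len(q),q.mean(0).round(4),cv2.minEnclosingCircle(q[:,:2].astype(np.float32)) if len(q) else '')
    m=near&(P[...,2]>.074)&(P[...,2]<.086); q=P[m]
    print(n,len(q),cv2.minEnclosingCircle(q[:,:2].astype(np.float32)) if len(q) else '')
E
```

```text
t 10.93 pos [ 0.608  -0.092   0.2231] open 0.0358 F [ 0.93  1.24 -0.13] z [ 0.011 -0.002 -1.   ] yaw y 81.82
shift [ 0.0036 -0.0328  0.023 ]
turn [-0.02  0.61  0.22]
side 53 [0.6175 0.005  0.1471] ((0.619861364364624, 0.007020137272775173), 0.013789364136755466)
side 61 ((0.619347095489502, 0.010209555737674236), 0.021714886650443077)
top 0 [nan nan nan] 
top 0 <stdin>:8: RuntimeWarning: Mean of empty slice.
  ret = um.true_divide(
```

View pics/side8.png

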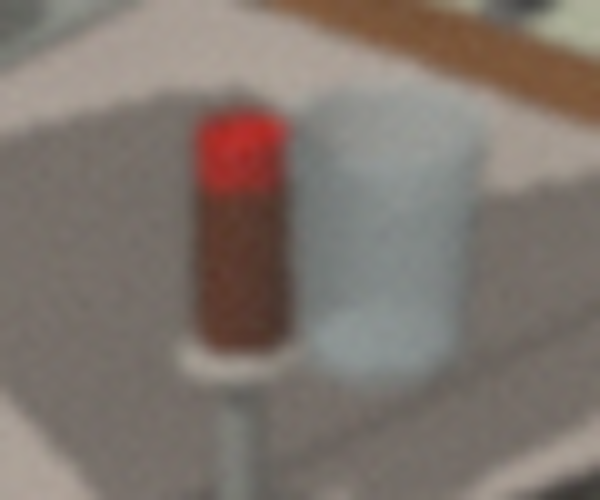

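View pics/top8.png

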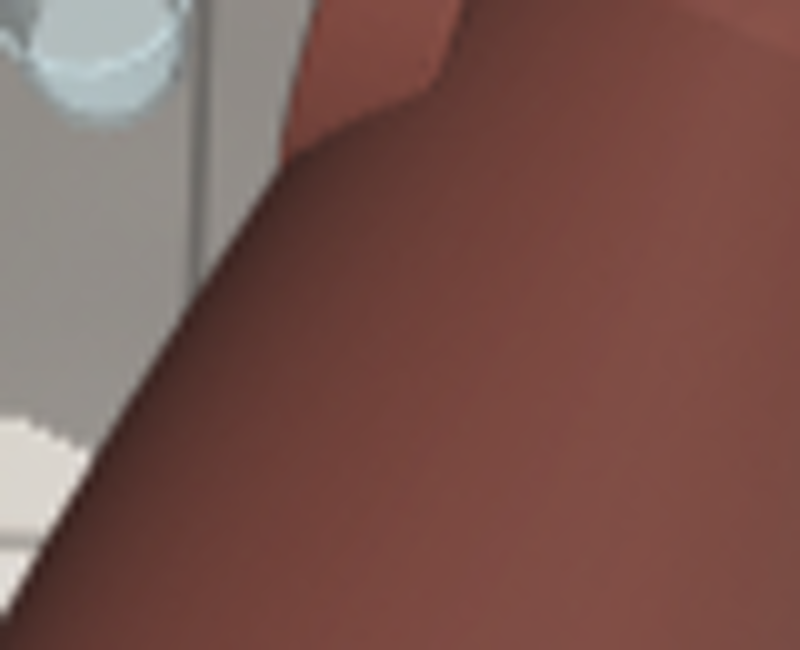

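```bash
cat > fit.py <<'E'
from h import *
from scipy.optimize import minimize
YAW=np.radians(-8.4); LX=np.array([np.cos(YAW),np.sin(YAW),0]); LY=np.array([-np.sin(YAW),np.cos(YAW),0]); EZ=np.array([0,0,1.])
HINGE=np.array([.5759,-.2911,.080])
def tow(h,th,pts):
    c,s=np.cos(th),np.sin(th); p=np.atleast_2d(pts)
    return h+p[:,:1]*LX+np.outer(p[:,1]*c-p[:,2]*s,LY)+np.outer(p[:,1]*s+p[:,2]*c,EZ)
def box(x,y,z): return np.array([[a,b,c] for a in x for b in y for c in z])
def render(f,parts,off=(0,0),k=8,win=None):
    u0,v0,u1,v1=win; im=np.zeros(((v1-v0)*k,(u1-u0)*k),np.uint8)
    for p in parts:
        q=(proj(f,p)+off-[u0,v0]+.5)*k-.5
        cv2.fillConvexPoly(im,cv2.convexHull(np.round(q*16).astype(np.int32)),255,shift=4)
    return cv2.GaussianBlur(cv2.resize(im,(u1-u0,v1-v0),interpolation=cv2.INTER_AREA).astype(np.float32)/255,(0,0),.6)
def idxparts(h,th):
    t=np.linspace(0,2*np.pi,24)
    d=lambda y0:np.array([[.086+dx,y0+.009*np.cos(a),.009*np.sin(a)] for a in t for dx in(-.0025,.0025)])
    return [tow(h,th,box((.0835,.0885),(0,.148),(-.004,.004))),tow(h,th,d(.148))]
def redness(f):
    I=cv2.GaussianBlur(f['image'].astype(np.float32),(0,0),.6); return np.clip((I[...,0]-np.maximum(I[...,1],I[...,2])-15)/100,0,1.2)
def fitidx(f,win,verbose=1):
    T=redness(f)[win[1]:win[3],win[0]:win[2]]
    def cost(x):
        M=render(f,idxparts(HINGE,x[0]),x[1:3],win=win); a=(M*T).sum()/np.sqrt((M*M).sum()*(T*T).sum()); return -a
    best=min((minimize(cost,[t,0,0],method='Nelder-Mead',options=dict(initial_simplex=[[t,0,0],[t+.05,0,0],[t,1,0],[t,0,1]],xatol=1e-4,fatol=1e-6)) for t in(.4,.5,.6)),key=lambda r:r.fun)
    return best.x.round(4),round(best.fun,4)
E
python3 - <<'E'
from fit import *
f=np.load('side0.npy',allow_pickle=True).item(); print(fitidx(f,(306,160,360,222)))
f=np.load('top0.npy',allow_pickle=True).item(); print(fitidx(f,(285,150,350,180)))
# depth-based
for n in ('side','top'):
    f=np.load(n+'0.npy',allow_pickle=True).item(); P=cloud(f)
    m=(redness(f)>.5)&(P[...,1]<-.15)&(P[...,1]>-.34)&(P[...,2]>.08)&(P[...,0]>.64)&(P[...,0]<.7)
    q=P[m]-HINGE; y=q@LY; x=q@LX; z=q[:,2]; k=(y>.015)&(y<.13)
    l=cv2.fitLine(np.c_[y,z][k].astype(np.float32),cv2.DIST_HUBER,0,.001,.001).ravel(); print(n,k.sum(),'ang',np.arctan2(l[1],l[0]),'x',np.median(x),'z at y0',l[3]-l[2]*l[1]/l[0])
E
```

```text
(array([0.4454, 0.1056, 0.2079]), np.float64(-0.91))
(array([ 0.4429,  1.1505, -0.0557]), np.float64(-0.9246))
side 119 ang 0.46688 x 0.08279229958928822 z at y0 0.00095591694
top 63 ang 0.45773768 x 0.08535856994257877 z at y0 0.004486967
```

>>> carry_out([
  [0.003, -0.033, 0, 0, 0.6, 0.2, 0.58],
  [0, 0, 0.05, 0, 0, 0, 0.58],
  [0, 0, 0.03, 0, 0, 0, 0.58],
  [0, 0, 0, 0, 0, 0, 0.58],
])

```text
time: 11.52
eef_pos: [0.602, -0.1178, 0.1436]
tcp_rot: [[-0.99, 0.138, 0.002], [0.138, 0.99, 0.001], [-0.002, 0.001, -1.0]]
force: [0.2, 0.1, -0.1]
opening: 0.036
```

```bash
python3 - <<'E'
from h import *
togo([.6,-.1245,.10],rot_lamp())
f=imaging.grab_frame('side'); save(f['image'],'side9.png',7,(250,110,350,195))
E
```

```text
t 11.53 pos [ 0.602  -0.1178  0.1436] open 0.036 F [ 0.18  0.13 -0.14] z [ 0.002  0.001 -1.   ] yaw y 82.08
shift [ 0.0012 -0.007   0.0436]
turn [0.05 0.13 0.48]
```

View pics/side9.png

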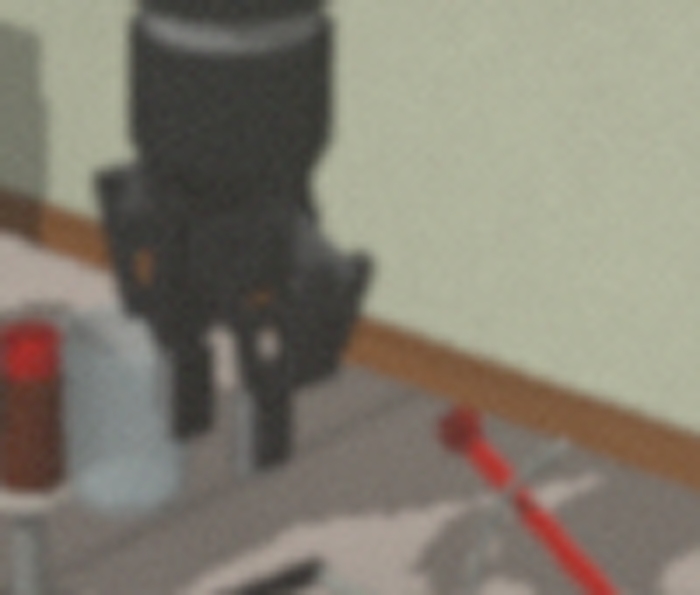

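The gripper is above the bar (side ≈ (285,195)) and clear of the index disc (316,171). Aligning and descending.

>>> carry_out([
  [0.001, -0.007, 0.02, 0, 0.1, 0.5, 0.58],
  [0, 0, 0.02, 0, 0, 0, 0.58],
  [0, 0, 0, 0, 0, 0, 0.58],
])

```text
time: 11.95
eef_pos: [0.6023, -0.1249, 0.1055]
tcp_rot: [[-0.989, 0.146, 0.005], [0.146, 0.989, -0.001], [-0.006, -0.0, -1.0]]
force: [-0.6, -0.6, 0.0]
opening: 0.036
```

```bash
python3 - <<'E'
from h import *
togo([.6,-.1245,.062],rot_lamp())
f=imaging.grab_frame('side'); save(f['image'],'side10.png',7,(250,130,350,215))
E
```

```text
t 11.95 pos [ 0.6023 -0.1249  0.1055] open 0.036 F [-0.55 -0.64  0.03] z [ 0.005 -0.001 -1.   ] yaw y 81.62
shift [0.0026 0.0001 0.0435]
turn [-0.02  0.32  0.02]
```

View pics/side10.png

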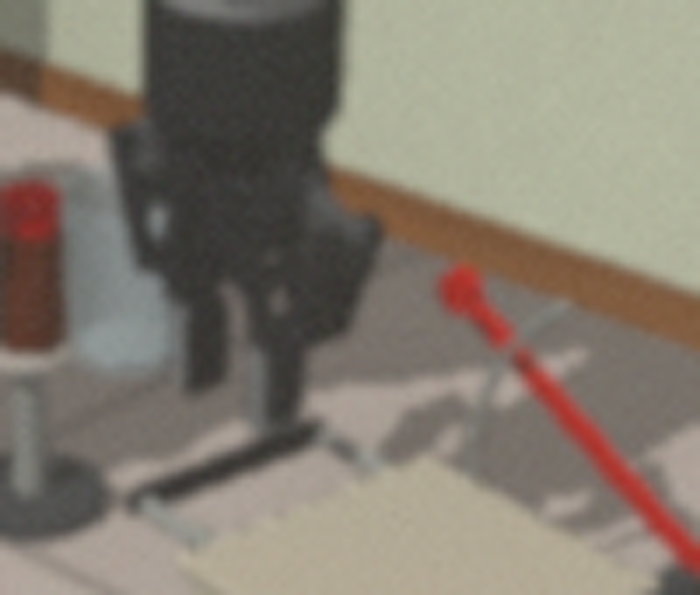

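>>> carry_out([
  [0.0025, 0, 0.015, 0, 0.3, 0, 0.58],
  [0, 0, 0.015, 0, 0, 0, 0.58],
  [0, 0, 0.009, 0, 0, 0, 0.58],
  [0, 0, 0, 0, 0, 0, 0.58],
])

```text
time: 12.5
eef_pos: [0.6005, -0.1249, 0.0653]
tcp_rot: [[-0.989, 0.146, 0.002], [0.146, 0.989, -0.001], [-0.002, -0.001, -1.0]]
force: [-0.7, -0.8, 0.4]
opening: 0.0358
```

```bash
python3 - <<'E'
from h import *
togo([.6,-.1245,.062],rot_lamp())
f=imaging.grab_frame('side'); save(f['image'],'side11.png',8,(255,145,345,220))
E
```

```text
t 12.5 pos [ 0.6005 -0.1249  0.0653] open 0.0358 F [-0.73 -0.78  0.43] z [ 0.002 -0.001 -1.   ] yaw y 81.62
shift [0.0006 0.0003 0.0033]
turn [-0.05  0.1   0.02]
```

View pics/side11.png

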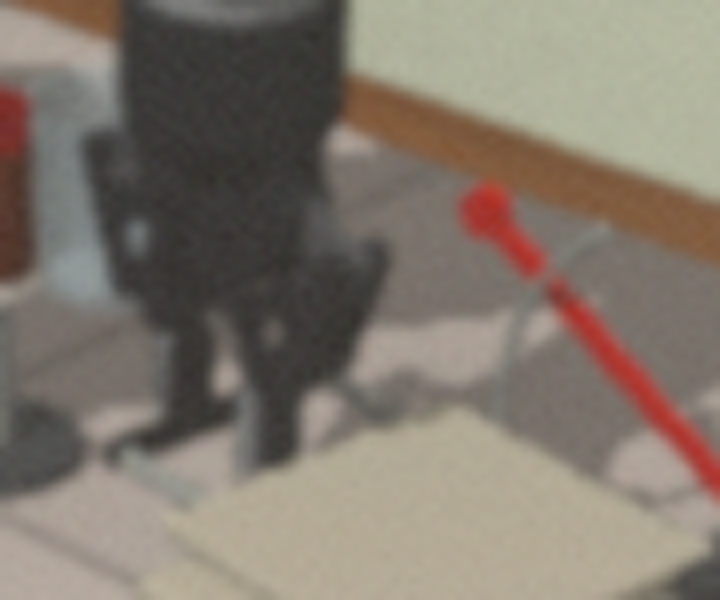

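>>> carry_out([
  [0, 0, 0.003, 0, 0, 0, 0.58],
  [0, 0, 0, 0, 0, 0, 0.75],
  [0, 0, 0, 0, 0, 0, 0.9],
  [0, 0, 0, 0, 0, 0, 1.0],
  [0, 0, 0, 0, 0, 0, 1.0],
  [0, 0, 0, 0, 0, 0, 1.0],
], squeeze=60)

```text
time: 13.3
eef_pos: [0.6019, -0.1225, 0.0641]
tcp_rot: [[-0.99, 0.144, 0.005], [0.144, 0.99, 0.003], [-0.005, 0.004, -1.0]]
force: [0.0, 1.7, -1.9]
opening: 0.0098
```

```bash
python3 - <<'E'
from h import *
togo([.6,-.1245,.062],rot_lamp())
print(bot.state()['q'].round(3),bot.state()['moment'].round(2))
E
```

```text
t 13.3 pos [ 0.6019 -0.1225  0.0641] open 0.0098 F [ 0.02  1.66 -1.94] z [ 0.005  0.003 -1.   ] yaw y 81.72
shift [ 0.0016 -0.0023  0.002 ]
turn [0.21 0.26 0.12]
[-0.416  0.179 -0.127  1.262  0.005 -0.271] [ 0.19 -0.03 -0.07]
```

>>> carry_out([
  [0, 0.0005, -0.0074, -2.5, 0, 0, 1.0],
  [0, 0.0005, -0.0074, -2.5, 0, 0, 1.0],
  [0, 0.0005, -0.0074, -2.5, 0, 0, 1.0],
  [0, 0.0005, -0.0074, -2.5, 0, 0, 1.0],
  [0, 0, 0, 0, 0, 0, 1.0],
])

```text
time: 13.92
eef_pos: [0.6019, -0.122, 0.0925]
tcp_rot: [[-0.99, 0.141, 0.031], [0.144, 0.973, 0.181], [-0.004, 0.184, -0.983]]
force: [2.2, 3.1, -4.8]
opening: 0.0094
```

```bash
cat >> h.py <<'E'
def lift(target=None,h=None,r=(.1705,-.0159),yaw=-8.3):
    # report tool tilt and bar position-based angle, plus delta to target
    s=bot.state(); C=s['tcp_rot']; a=np.radians(yaw); LX=np.array([np.cos(a),np.sin(a),0]); LY=np.array([-np.sin(a),np.cos(a),0]); Z=np.array([0,0,1.])
    p0=np.array([.6019,-.1225,.0641]); h=p0-r[0]*LY-r[1]*Z
    d=s['eef_pos']-h; y,z,x=d@LY,d[2],d@LX
    tz=C[:,2]; tilt=np.arctan2(tz@LY,-tz[2])
    ang=np.arctan2(z,y)-np.arctan2(r[1],r[0])
    bar=s['eef_pos']-tz*.0159-h
    print('t',round(s['time'],2),'tilt',round(tilt,4),'angTCP',round(ang,4),'barang',round(np.arctan2(bar[2],bar@LY),4),'rad',round(np.hypot(bar[2],bar@LY),4),'x',round(x,4),'F',s['force'].round(1),'M',s['moment'].round(2),'open',round(s['opening'],4))
    if target is not None:
        R=rot_lamp(target,yaw); p=h+r[0]*(np.cos(target)*LY+np.sin(target)*Z)+r[1]*(-np.sin(target)*LY+np.cos(target)*Z)
        print('shift',(C.T@(p-s['eef_pos'])).round(4),'turn',np.degrees(Ro.from_matrix(C.T@R).as_rotvec()).round(2))
E
python3 - <<'E'
from h import *
lift(.35)
E
```

```text
t 13.93 tilt 0.185 angTCP 0.1658 barang 0.1657 rad 0.1704 x -0.0001 F [ 2.2  3.1 -4.8] M [ 0.14 -0.3  -0.08] open 0.0094
shift [-0.0002  0.0004 -0.0315] turn [-9.46  0.24  0.08]
```

>>> carry_out([
  [0, 0.0003, -0.008, -2.4, 0, 0, 1.0],
  [0, 0.0003, -0.008, -2.4, 0, 0, 1.0],
  [0, 0.0003, -0.008, -2.4, 0, 0, 1.0],
  [0, 0.0003, -0.008, -2.4, 0, 0, 1.0],
  [0, 0, 0, 0, 0, 0, 1.0],
])

```text
time: 14.55
eef_pos: [0.6011, -0.1273, 0.1238]
tcp_rot: [[-0.99, 0.132, 0.055], [0.143, 0.925, 0.351], [-0.004, 0.355, -0.935]]
force: [3.0, 5.0, -4.1]
opening: 0.01
```

```bash
python3 - <<'E'
from h import *
lift(.42)
f=imaging.grab_frame('side'); save(f['image'],'side12.png',8,(255,140,350,215)); 
E
```

```text
t 14.55 tilt 0.3632 angTCP 0.3514 barang 0.3514 rad 0.1704 x -0.0001 F [ 3.   5.  -4.1] M [ 0.12 -0.38 -0.24] open 0.01
shift [-0.0002  0.0007 -0.0117] turn [-3.25  0.2   0.15]
```

View pics/side12.png

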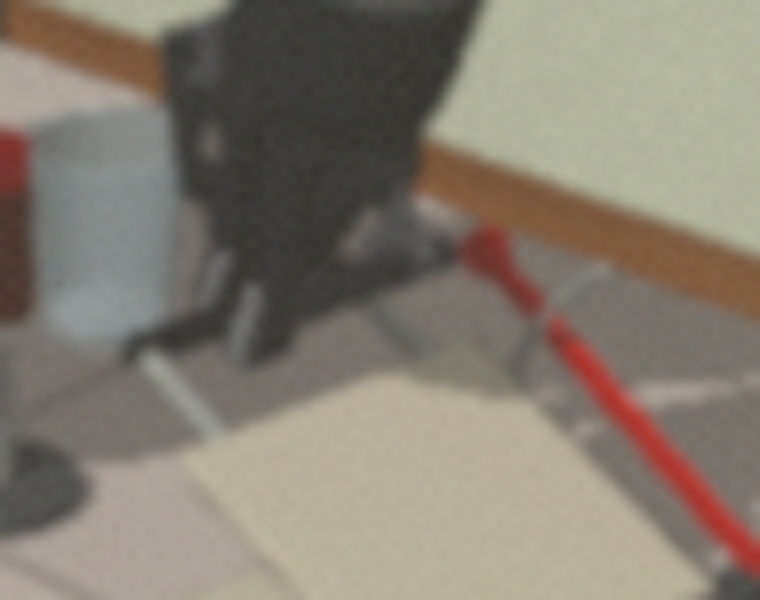

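>>> carry_out([
  [0, 0.0004, -0.007, -1.9, 0.1, 0.1, 1.0],
  [0, 0.0003, -0.007, -1.9, 0.1, 0.1, 1.0],
  [0, 0, 0, 0, 0, 0, 1.0],
  [0, 0, 0, 0, 0, 0, 1.0],
])

```text
time: 15.1
eef_pos: [0.6003, -0.1321, 0.1386]
tcp_rot: [[-0.989, 0.132, 0.061], [0.146, 0.895, 0.422], [0.001, 0.426, -0.905]]
force: [2.3, 4.4, -4.3]
opening: 0.0097
```

```bash
python3 - <<'E'
from fit import *
lift(.447)
for n,c in (('side',(255,140,365,220)),('top',(250,140,350,225))):
    f=imaging.grab_frame(n); save(f['image'],n+'13.png',7,c); np.save(n+'13.npy',f,allow_pickle=True)
f=np.load('side13.npy',allow_pickle=True).item(); print(fitidx(f,(306,160,360,222)))
# cover plate depth fit
for n in ('side','top'):
    f=np.load(n+'13.npy',allow_pickle=True).item(); P=cloud(f); q=P-HINGE
    x=q@LX;y=q@LY;z=q[...,2]
    hsv=cv2.cvtColor(f['image'],cv2.COLOR_RGB2HSV)
    m=(np.abs(x)<.055)&(y>.005)&(y<.105)&(np.abs(z-np.tan(.44)*y)<.02)&(hsv[...,2]>90)
    A=np.c_[x[m],y[m],np.ones(m.sum())]; 
    if m.sum()<30: print(n,m.sum()); continue
    for _ in range(5):
        c,*_r=np.linalg.lstsq(A,z[m],rcond=None); r=z[m]-A@c; k=np.abs(r)<.006
        A2=A[k]; c,*_r=np.linalg.lstsq(A2,z[m][k],rcond=None)
    print(n,m.sum(),'plane ang',np.arctan(c[1]),'xslope',c[0],'off',c[2]*np.cos(np.arctan(c[1])),r.std())
E
```

```text
t 15.1 tilt 0.4404 angTCP 0.4424 barang 0.4424 rad 0.1704 x -0.0002 F [ 2.3  4.4 -4.3] M [ 0.03 -0.52 -0.19] open 0.0097
shift [-0.0002  0.0002 -0.0008] turn [-0.38 -0.02 -0.11]
(array([0.4492, 1.2186, 1.484 ]), np.float64(-0.8428))
side 1398 plane ang 0.44063961834004856 xslope -0.00010172421551804565 off 0.003777390795717295 0.003132302754335901
top 6
```

View pics/side13.png

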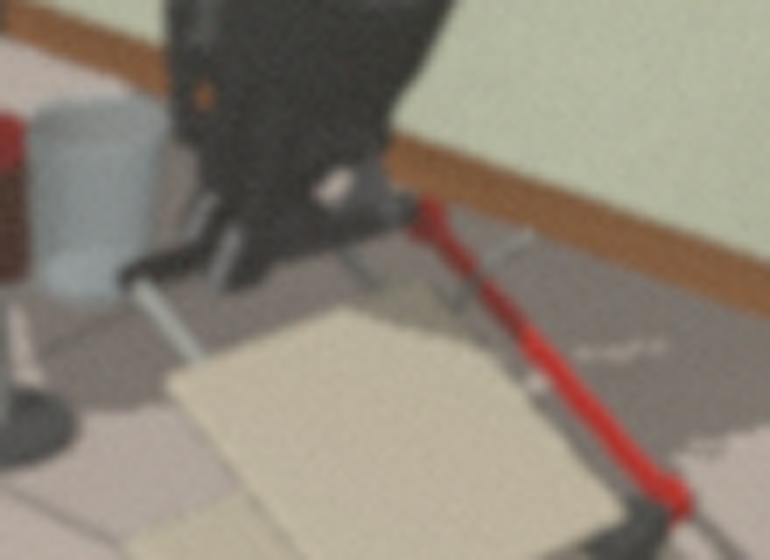

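View pics/top13.png

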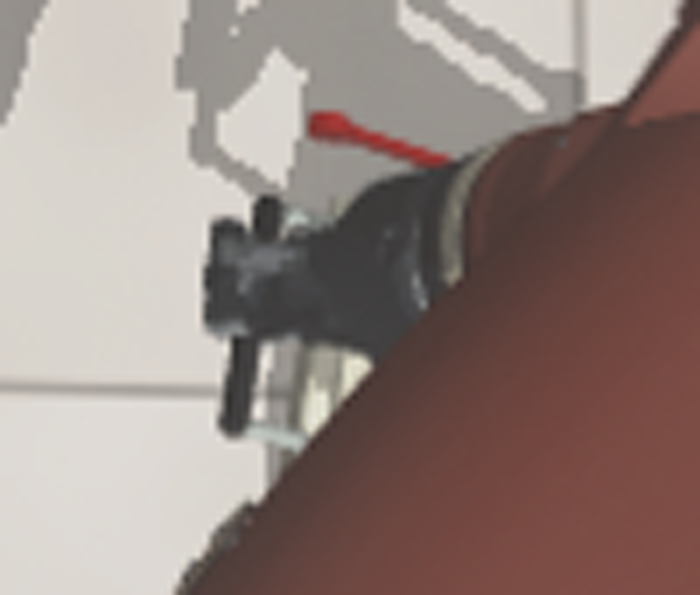

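```bash
cat > edge.py <<'E'
from fit import *
def sub(img,u,v): return cv2.remap(img,u.astype(np.float32),v.astype(np.float32),cv2.INTER_CUBIC)
def edge(img,a,b,w=4,n=60,sign=0):
    a,b=np.array(a,float),np.array(b,float); t=(b-a)/np.linalg.norm(b-a); nn=np.array([-t[1],t[0]])
    o=np.linspace(-w,w,81); S=np.linspace(.06,.94,n)
    pts_=a+np.outer(S,b-a)
    U=pts_[:,None,:]+o[None,:,None]*nn
    pr=cv2.GaussianBlur(sub(img,U[...,0],U[...,1]),(0,0),sigmaX=6,sigmaY=2)
    g=np.gradient(pr,axis=1); g=g*sign if sign else np.abs(g)
    k=g.argmax(1); return pts_+o[k][:,None]*nn
def ridge(img,a,b,w=4,n=60):
    a,b=np.array(a,float),np.array(b,float); t=(b-a)/np.linalg.norm(b-a); nn=np.array([-t[1],t[0]])
    o=np.linspace(-w,w,81); S=np.linspace(0.03,.97,n); pts_=a+np.outer(S,b-a)
    U=pts_[:,None,:]+o[None,:,None]*nn; pr=np.clip(sub(img,U[...,0],U[...,1]),0,None)
    return pts_+((pr*o).sum(1)/(pr.sum(1)+1e-6))[:,None]*nn, pr.sum(1)
def onplane(f,uv,x0,h=None):
    h=HINGE if h is None else h
    p=pts(f,uv,np.ones(len(uv))); c=f['cam_to_world'][:3,3]; d=p-c
    t=((h+x0*LX-c)@LX)/(d@LX); q=c+d*t[:,None]-h
    return q@LY,q[:,2]
def ang(y,z):
    l=cv2.fitLine(np.c_[y,z].astype(np.float32),cv2.DIST_HUBER,0,.0005,.001).ravel(); a=np.arctan2(l[1],l[0]); a=a if abs(a)<1.6 else a-np.pi*np.sign(a)
    r=(z-l[3])*np.cos(a)-(y-l[2])*np.sin(a)
    return round(a,4),'perp off',round(l[3]*np.cos(a)-l[2]*np.sin(a),4),'rms',r.std().round(5)
E
python3 - <<'E'
from edge import *
for n in ('side0','side13'):
    f=np.load(n+'.npy',allow_pickle=True).item(); R=redness(f)
    lim=((318.,174.),(348.,208.5))
    uv,m=ridge(R,*lim); k=m>np.median(m)*.6; y,z=onplane(f,uv[k],.086); print(n,'index',k.sum(),ang(y,z),y.min().round(3),y.max().round(3))
f=np.load('side13.npy',allow_pickle=True).item(); G=f['image'].astype(np.float32).mean(2)
for nm,a,b,x in (('right',(325,190),(343.6,213.6),.064),('left',(279.5,195),(296,217),-.064)):
    uv=edge(G,a,b,w=3); y,z=onplane(f,uv,x); print(nm,ang(y,z),y.min().round(3),y.max().round(3))
im=cv2.resize(f['image'][140:225,255:365],None,fx=7,fy=7,interpolation=cv2.INTER_CUBIC)
for th,c in ((.43,(0,255,0)),(.45,(0,0,255))):
    for (x,y0,y1,z) in ((.086,0,.148,0),(.064,0,.125,.004),(-.064,0,.125,.004)):
        q=(proj(f,tow(HINGE,th,[[x,y0,z],[x,y1,z]]))-[255,140]+.5)*7
        cv2.line(im,tuple(q[0].astype(int).tolist()),tuple(q[1].astype(int).tolist()),c,1)
cv2.imwrite('pics/ov13.png',im[:,:,::-1])
# plane fit on side0 shut
f=np.load('side0.npy',allow_pickle=True).item(); P=cloud(f); q=P-HINGE; x=q@LX;y=q@LY;z=q[...,2]
m=(np.abs(x)<.055)&(y>.005)&(y<.105)&(np.abs(z)<.02)
A=np.c_[x[m],y[m],np.ones(m.sum())]; c=np.linalg.lstsq(A,z[m],rcond=None)[0]; print('shut plane',m.sum(),c.round(4))
E
```

```text
side0 index 52 (np.float32(0.4506), 'perp off', np.float32(-0.001), 'rms', np.float64(0.0003)) 0.012 0.12
side13 index 38 (np.float32(0.4533), 'perp off', np.float32(-0.0011), 'rms', np.float64(0.00034)) 0.012 0.078
right (np.float32(0.433), 'perp off', np.float32(0.0013), 'rms', np.float64(0.00035)) 0.005 0.07
left (np.float32(0.4455), 'perp off', np.float32(-0.0003), 'rms', np.float64(0.00033)) 0.046 0.105
shut plane 903 [-0.0018  0.0179  0.0024]
```

View pics/ov13.png

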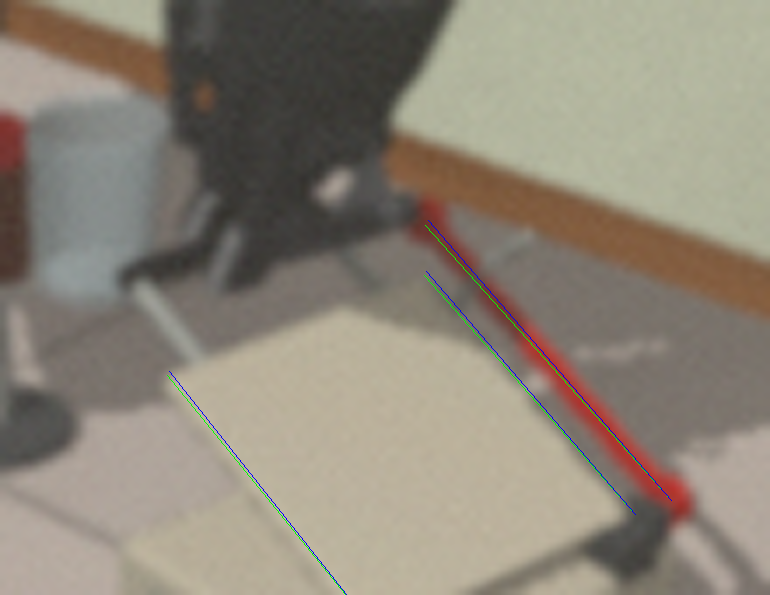

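```bash
python3 - <<'E'
from edge import *
f0=np.load('side0.npy',allow_pickle=True).item(); G=f0['image'].astype(np.float32).mean(2)
for nm,a,b,x in (('right0',(312,196.5),(342,212.3),.064),('left0',(278,211.7),(306,229.8),-.064)):
    uv=edge(G,a,b,w=2.5); y,z=onplane(f0,uv,x); print(nm,ang(y,z),y.min().round(3),y.max().round(3))
F=[imaging.grab_frame('side') for _ in range(6)]
f=F[0].copy(); f['image']=np.mean([x['image'].astype(np.float32) for x in F],0)
f['range_z']=np.median([x['range_z'] for x in F],0); np.save('avg14.npy',f,allow_pickle=True)
lift(.45)
G=f['image'].mean(2)
R=redness(f)
for lo in ((322.,179.),(330.,188.)):
    uv,m=ridge(R,lo,(348.,208.5)); k=m>np.median(m)*.6; y,z=onplane(f,uv[k],.086); print('index',k.sum(),ang(y,z),y.min().round(3),y.max().round(3))
for nm,a,b,x in (('right',(325.5,191),(343.,213),.064),('right2',(330,197),(343.,213),.064),('left',(279.5,195),(296,217),-.064),('left2',(279.8,195),(292,211.4),-.064)):
    uv=edge(G,a,b,w=2.5); y,z=onplane(f,uv,x); print(nm,ang(y,z),y.min().round(3),y.max().round(3))
P=cloud(f)
for ff,t,nm in ((f0,0,'shut'),(f,.44,'now')):
    P=cloud(ff); q=P-HINGE; x=q@LX;y=q@LY;z=q[...,2]
    for lo,hi in ((.01,.115),(.03,.1)):
        m=(np.abs(x)<.05)&(y>lo*np.cos(t))&(y<hi*np.cos(t))&(np.abs(z-.004-np.tan(t)*y)<.012)
        A=np.c_[x[m],y[m],np.ones(m.sum())]; c=np.linalg.lstsq(A,z[m],rcond=None)[0]; print(nm,m.sum(),c.round(4),np.arctan(c[1]).round(4),(z[m]-A@c).std().round(4))
ft=np.load('top0.npy',allow_pickle=True).item()
P=cloud(ft); q=P-HINGE; x=q@LX;y=q@LY;z=q[...,2]; m=(np.abs(x)<.05)&(y>.01)&(y<.115)&(np.abs(z)<.012);A=np.c_[x[m],y[m],np.ones(m.sum())]; print('top shut',np.linalg.lstsq(A,z[m],rcond=None)[0].round(4))
cv2.imwrite('pics/avg14.png',cv2.resize(np.clip(f['image'],0,255).astype(np.uint8)[160:220,270:360],None,fx=8,fy=8,interpolation=cv2.INTER_CUBIC)[:,:,::-1])
E
```

```text
right0 (np.float32(0.0036), 'perp off', np.float32(-0.0003), 'rms', np.float64(0.00088)) 0.015 0.112
left0 (np.float32(-0.0005), 'perp off', np.float32(0.0008), 'rms', np.float64(0.00033)) 0.013 0.106
t 15.5 tilt 0.4401 angTCP 0.442 barang 0.442 rad 0.1704 x -0.0002 F [ 3.1  4.8 -5.3] M [-0.01 -0.51 -0.27] open 0.0098
shift [-0.0002  0.0002 -0.0014] turn [-0.57 -0.02 -0.1 ]
index 44 (np.float32(0.4532), 'perp off', np.float32(-0.0012), 'rms', np.float64(0.00034)) 0.012 0.078
index 60 (np.float32(0.4469), 'perp off', np.float32(-0.0009), 'rms', np.float64(0.00034)) 0.011 0.074
right (np.float32(0.4312), 'perp off', np.float32(0.0014), 'rms', np.float64(0.00052)) 0.007 0.067
right2 (np.float32(0.4198), 'perp off', np.float32(0.0015), 'rms', np.float64(0.00044)) 0.006 0.051
left (np.float32(0.4378), 'perp off', np.float32(0.0004), 'rms', np.float64(0.00021)) 0.046 0.105
left2 (np.float32(0.4334), 'perp off', np.float32(0.0007), 'rms', np.float64(0.00027)) 0.062 0.106
shut 829 [ 0.0002 -0.0032  0.0039] -0.0032 0.0011
shut 544 [ 0.0017 -0.0012  0.0038] -0.0012 0.0011
now 1170 [0.0012 0.4728 0.0041] 0.4417 0.0007
now 777 [0.0007 0.474  0.004 ] 0.4427 0.0007
top shut [-0.0008 -0.0046  0.0048]
```

View pics/avg14.png

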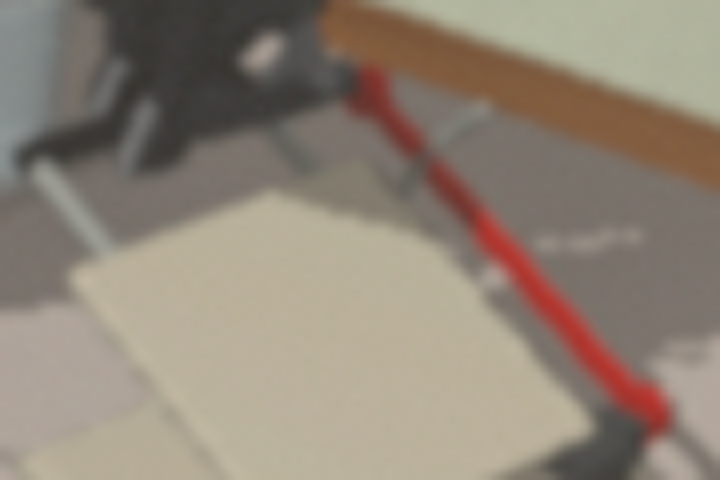

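```bash
python3 - <<'E'
from edge import *
f=np.load('avg14.npy',allow_pickle=True).item()
f0=np.load('side0.npy',allow_pickle=True).item(); ft=np.load('top0.npy',allow_pickle=True).item(); ft2=np.load('top13.npy',allow_pickle=True).item()
for nm,ff in (('avg14',f),('side0',f0),('top0',ft),('top13',ft2)):
    P=cloud(ff); q=P-HINGE; x=q@LX;y=q@LY;z=q[...,2]
    for t0 in (.44,.455):
        yp=y*np.cos(t0)+z*np.sin(t0); zp=z*np.cos(t0)-y*np.sin(t0)
        for xr in ((.074,.098),(.08,.092)):
            m=(x>xr[0])&(x<xr[1])&(yp>.02)&(yp<.155)&(np.abs(zp)<.012)
            l=cv2.fitLine(np.c_[yp,zp][m].astype(np.float32),cv2.DIST_HUBER,0,.0005,.001).ravel(); 
            X=np.median(x[m]); print(nm,t0,xr,m.sum(),'ang',(t0+np.arctan(l[1]/l[0])).round(4),'zp0',(l[3]-l[2]*l[1]/l[0]).round(4),'x',X.round(4),'std',(zp[m]).std().round(4))
    if nm=='side0' or nm=='avg14':
        vv,uu=np.where(m); o=np.argsort(yp[m]); print(np.c_[yp[m],zp[m],x[m]][o][::max(1,len(o)//12)].round(4).tolist())
E
```

```text
Traceback (most recent call last):
IndexError: boolean index did not match indexed array along axis 1; size of axis is 1024 but size of corresponding boolean axis is 512
```

```bash
python3 - <<'E'
from edge import *
f=np.load('avg14.npy',allow_pickle=True).item()
f0=np.load('side0.npy',allow_pickle=True).item(); ft=np.load('top0.npy',allow_pickle=True).item(); ft2=np.load('top13.npy',allow_pickle=True).item()
for nm,ff in (('avg14',f),('side0',f0),('top0',ft),('top13',ft2)):
    P=cloud(ff); q=P-HINGE; x=q@LX;y=q@LY;z=q[...,2]
    for t0 in (.44,.455):
        yp=y*np.cos(t0)+z*np.sin(t0); zp=z*np.cos(t0)-y*np.sin(t0)
        for xr in ((.074,.098),(.08,.092)):
            m=(x>xr[0])&(x<xr[1])&(yp>.02)&(yp<.155)&(np.abs(zp)<.012)
            Q=np.stack([yp[m],zp[m]],1).astype(np.float32)
            l=cv2.fitLine(Q,cv2.DIST_HUBER,0,.0005,.001).ravel(); 
            X=np.median(x[m]); print(nm,t0,xr,m.sum(),'ang',(t0+np.arctan(l[1]/l[0])).round(4),'zp0',(l[3]-l[2]*l[1]/l[0]).round(4),'x',X.round(4),'std',(zp[m]).std().round(4))
    if nm=='side0' or nm=='avg14':
        o=np.argsort(yp[m]); print(np.c_[yp[m],zp[m],x[m]][o][::max(1,len(o)//12)].round(4).tolist())
E
```

```text
avg14 0.44 (0.074, 0.098) 166 ang 0.4496 zp0 0.0029 x 0.0825 std 0.0034
avg14 0.44 (0.08, 0.092) 162 ang 0.4617 zp0 0.002 x 0.0825 std 0.0034
avg14 0.455 (0.074, 0.098) 166 ang 0.4496 zp0 0.0029 x 0.0825 std 0.0033
avg14 0.455 (0.08, 0.092) 162 ang 0.4617 zp0 0.002 x 0.0825 std 0.0033
[[0.0205, 0.0025, 0.083], [0.0301, -0.0001, 0.082], [0.0404, 0.0028, 0.086], [0.0505, 0.0027, 0.0876], [0.0607, 0.002, 0.0821], [0.0698, 0.0045, 0.0812], [0.0812, -0.001, 0.083], [0.0917, -0.0044, 0.0827], [0.1029, 0.0032, 0.0846], [0.1192, 0.0021, 0.0841], [0.1316, -0.0021, 0.0816], [0.142, 0.0052, 0.0868], [0.1479, 0.0091, 0.0823]]
side0 0.44 (0.074, 0.098) 170 ang 0.4576 zp0 0.0014 x 0.0828 std 0.0035
side0 0.44 (0.08, 0.092) 160 ang 0.4753 zp0 -0.0006 x 0.0829 std 0.0035
side0 0.455 (0.074, 0.098) 170 ang 0.4576 zp0 0.0014 x 0.0828 std 0.0035
side0 0.455 (0.08, 0.092) 160 ang 0.4753 zp0 -0.0006 x 0.0829 std 0.0034
[[0.0203, -0.0002, 0.0806], [0.0305, -0.001, 0.0829], [0.0406, 0.0049, 0.0812], [0.051, 0.0042, 0.0834], [0.0613, -0.0028, 0.0815], [0.0748, 0.0019, 0.0833], [0.0849, 0.0026, 0.0843], [0.0955, 0.0047, 0.0811], [0.1072, 0.0024, 0.0849], [0.1241, 0.0024, 0.0805], [0.1363, -0.0034, 0.0825], [0.1447, 0.0057, 0.0888], [0.1534, 0.0033, 0.0822]]
top0 0.44 (0.074, 0.098) 93 ang 0.4469 zp0 0.0046 x 0.0846 std 0.0036
top0 0.44 (0.08, 0.092) 91 ang 0.459 zp0 0.0034 x 0.0849 std 0.0036
top0 0.455 (0.074, 0.098) 93 ang 0.4469 zp0 0.0046 x 0.0846 std 0.0036
top0 0.455 (0.08, 0.092) 91 ang 0.459 zp0 0.0034 x 0.0849 std 0.0035
top13 0.44 (0.074, 0.098) 51 ang 0.4742 zp0 0.0018 x 0.0844 std 0.004
top13 0.44 (0.08, 0.092) 50 ang 0.5072 zp0 -0.0019 x 0.0844 std 0.0037
top13 0.455 (0.074, 0.098) 54 ang 0.4925 zp0 -0.0004 x 0.0844 std 0.0043
top13 0.455 (0.08, 0.092) 53 ang 0.4683 zp0 0.0026 x 0.0844 std 0.004
```

```bash
python3 - <<'E'
from edge import *
def run(ff,nm,lo=.02,hi=.135):
    P=cloud(ff); q=P-HINGE; x=q@LX;y=q@LY;z=q[...,2]; t0=.45
    yp=y*np.cos(t0)+z*np.sin(t0); zp=z*np.cos(t0)-y*np.sin(t0)
    m=(x>.074)&(x<.098)&(yp>lo)&(yp<hi)&(np.abs(zp)<.011)
    Y,Z,X=yp[m],zp[m],x[m]
    l=np.polyfit(Y,Z,1); bins=np.arange(lo,hi,.012); mid=[];up=[];dn=[];c=[]
    for a in bins:
        k=(Y>=a)&(Y<a+.012)
        if k.sum()>5: mid.append((np.percentile(Z[k],5)+np.percentile(Z[k],95))/2); up.append(np.percentile(Z[k],93)); dn.append(np.percentile(Z[k],7)); c.append(a+.006)
    print(nm,m.sum(),'mean-fit',round(t0+l[0],4),'mid',round(t0+np.polyfit(c,mid,1)[0],4),'up',round(t0+np.polyfit(c,up,1)[0],4),'dn',round(t0+np.polyfit(c,dn,1)[0],4),'mids mm',(np.array(mid)*1e3).round(1))
    # wide disc centre
    d=(x>.074)&(x<.098)&(np.abs(yp-.148)<.0125)&(np.abs(zp)<.0125); print('  disc',d.sum(),'center',np.round([(yp[d].min()+yp[d].max())/2,(zp[d].min()+zp[d].max())/2,yp[d].mean(),zp[d].mean()],4))
for n in ('side0','avg14','side4','side5','side8','top0'):
    run(np.load(n+'.npy',allow_pickle=True).item(),n)
E
```

```text
side0 132 mean-fit 0.4498 mid 0.4492 up 0.4449 dn 0.4512 mids mm [ 0.9  0.8  1.   1.6  1.3  0.5  0.6  0.3 -0.1  2.2]
  disc 40 center [0.1465 0.0004 0.1459 0.0019]
avg14 135 mean-fit 0.4509 mid 0.4538 up 0.4556 dn 0.4542 mids mm [0.8 0.2 1.3 0.9 1.  0.2 0.6 1.4 0.2 1.8]
  disc 31 center [0.1446 0.0006 0.1441 0.0028]
side4 135 mean-fit 0.449 mid 0.4498 up 0.4543 dn 0.4443 mids mm [0.4 1.1 2.1 1.2 0.4 1.1 0.3 1.2 1.  1.1]
  disc 38 center [ 1.462e-01 -1.000e-04  1.465e-01  1.900e-03]
side5 135 mean-fit 0.4479 mid 0.4488 up 0.4478 dn 0.4502 mids mm [1.6 0.9 0.5 0.7 1.3 0.9 1.8 1.  0.7 0.9]
  disc 39 center [0.1464 0.0024 0.146  0.0023]
side8 133 mean-fit 0.4565 mid 0.4562 up 0.4424 dn 0.4711 mids mm [1.2 0.  0.9 0.5 0.4 0.5 0.9 2.1 0.5 1.4]
  disc 37 center [0.1463 0.0014 0.1465 0.0017]
top0 72 mean-fit 0.4402 mid 0.4427 up 0.4411 dn 0.4462 mids mm [3.  4.3 1.6 1.4 3.7 1.2 2.7]
  disc 28 center [0.1468 0.0027 0.149  0.0049]
```

>>> carry_out([
  [0, 0.0002, -0.0014, -0.5, 0, -0.1, 1.0],
  [0, 0, 0, 0, 0, 0, 1.0],
  [0, 0, 0, 0, 0, 0, 1.0],
])

```text
time: 15.88
eef_pos: [0.6002, -0.1328, 0.1408]
tcp_rot: [[-0.989, 0.13, 0.063], [0.145, 0.889, 0.435], [0.001, 0.439, -0.898]]
force: [2.7, 4.1, -4.9]
opening: 0.01
```

```bash
cat > meas.py <<'E'
from edge import *
def meas(N=8):
    lift(.45)
    F=[imaging.grab_frame('side') for _ in range(N)]
    f=F[0].copy(); f['image']=np.mean([x['image'].astype(np.float32) for x in F],0)
    P=np.concatenate([cloud(x).reshape(-1,3) for x in F]); q=P-HINGE; x=q@LX;y=q@LY;z=q[:,2]; t=.45
    yp=y*np.cos(t)+z*np.sin(t); zp=z*np.cos(t)-y*np.sin(t)
    for lo,hi in ((.01,.115),(.03,.115),(.01,.1)):
        m=(np.abs(x)<.055)&(yp>lo)&(yp<hi)&(np.abs(zp-.004)<.006)
        A=np.c_[x[m],yp[m],np.ones(m.sum())]; c=np.linalg.lstsq(A,zp[m],rcond=None)[0]; print('cover',(t+c[1]).round(4),'off',c[2].round(4),'xs',c[0].round(4))
    for lo,hi in ((.02,.135),(.03,.13),(.02,.08)):
        m=(x>.074)&(x<.098)&(yp>lo)&(yp<hi)&(np.abs(zp)<.011); c=np.polyfit(yp[m],zp[m],1); print('index',m.sum(),(t+c[0]).round(4),'off',c[1].round(4))
    np.save('last.npy',f,allow_pickle=True); return f
E
python3 - <<'E'
from meas import *
f=meas(); lift(.45)
cv2.imwrite('pics/avg15.png',cv2.resize(np.clip(f['image'],0,255).astype(np.uint8)[150:220,235:360],None,fx=6,fy=6,interpolation=cv2.INTER_CUBIC)[:,:,::-1])
E
```

```text
t 15.88 tilt 0.4548 angTCP 0.4561 barang 0.4561 rad 0.1705 x -0.0002 F [ 2.7  4.1 -4.9] M [-0.09 -0.48 -0.18] open 0.01
shift [-0.0002 -0.0001  0.001 ] turn [ 0.27 -0.02 -0.04]
cover 0.4555 off 0.0036 xs 0.0004
cover 0.4555 off 0.0036 xs 0.0006
cover 0.4554 off 0.0036 xs 0.0001
index 1070 0.4503 off 0.0014
index 914 0.4507 off 0.0013
index 609 0.4462 off 0.0016
t 16.27 tilt 0.4546 angTCP 0.456 barang 0.4561 rad 0.1705 x -0.0002 F [ 2.9  3.8 -5.6] M [-0.1  -0.52 -0.28] open 0.0098
shift [-0.0002 -0.      0.001 ] turn [ 0.27 -0.02 -0.04]
```

View pics/avg15.png

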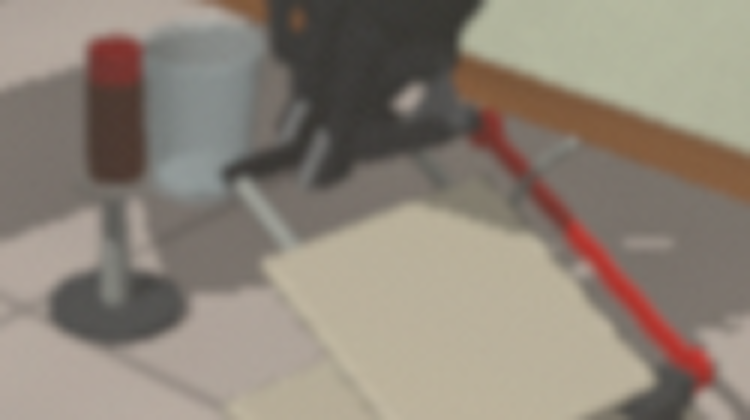

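>>> carry_out([
  [0, 0, 0.0008, 0.25, 0, 0, 1.0],
  [0, 0, 0, 0, 0, 0, 1.0],
  [0, 0, 0, 0, 0, 0, 1.0],
  [0, 0, 0, 0, 0, 0, 1.0],
])

```text
time: 16.77
eef_pos: [0.6002, -0.133, 0.141]
tcp_rot: [[-0.989, 0.131, 0.063], [0.146, 0.888, 0.436], [0.001, 0.441, -0.898]]
force: [3.7, 3.3, -5.8]
opening: 0.0094
```

```bash
python3 - <<'E'
from meas import *
f=meas(10); lift(.45)
E
```

```text
t 16.77 tilt 0.4566 angTCP 0.4576 barang 0.4577 rad 0.1704 x -0.0002 F [ 3.7  3.3 -5.8] M [-0.15 -0.48 -0.24] open 0.0094
shift [-0.0002 -0.      0.0013] turn [ 0.38 -0.01 -0.09]
cover 0.4578 off 0.0036 xs 0.0001
cover 0.4572 off 0.0037 xs 0.0002
cover 0.4573 off 0.0036 xs -0.0003
index 1340 0.4538 off 0.0012
index 1146 0.4556 off 0.001
index 758 0.4495 off 0.0014
t 17.27 tilt 0.4566 angTCP 0.4575 barang 0.4576 rad 0.1704 x -0.0002 F [ 4.2  4.5 -4. ] M [-0.12 -0.49 -0.26] open 0.0099
shift [-0.0002 -0.0001  0.0013] turn [ 0.38 -0.01 -0.08]
```

>>> carry_out([
  [0, 0, 0.0016, 0.5, 0, -0.05, 1.0],
])

```text
time: 17.4
eef_pos: [0.6003, -0.1325, 0.1398]
tcp_rot: [[-0.989, 0.131, 0.063], [0.145, 0.891, 0.43], [0.0, 0.434, -0.901]]
force: [2.7, 4.5, -4.2]
opening: 0.0096
```

```bash
python3 - <<'E'
from meas import *
f=meas(10); lift(.451)
E
```

```text
t 17.4 tilt 0.4492 angTCP 0.4501 barang 0.4501 rad 0.1705 x -0.0002 F [ 2.7  4.5 -4.2] M [-0.19 -0.37 -0.27] open 0.0096
shift [-0.0002  0.0001  0.    ] turn [-0.04 -0.   -0.06]
cover 0.4489 off 0.0036 xs 0.0005
cover 0.4492 off 0.0036 xs 0.0007
cover 0.4491 off 0.0036 xs 0.0005
index 1341 0.4508 off 0.0014
index 1143 0.4529 off 0.0012
index 765 0.4478 off 0.0015
t 17.9 tilt 0.4479 angTCP 0.4484 barang 0.4484 rad 0.1705 x -0.0002 F [ 3.   2.8 -5.5] M [-0.43 -0.4  -0.29] open 0.0098
shift [-0.0002  0.0001 -0.0004] turn [-0.18 -0.01 -0.04]
```

```bash
python3 - <<'E'
from meas import *
f=imaging.grab_frame('top'); save(f['image'],'topend.png',1.5)
f=meas(6); lift(.45); P=cloud(imaging.grab_frame('side'))
cv2.imwrite('pics/end.png',cv2.resize(np.clip(f['image'],0,255).astype(np.uint8)[140:240,110:385],None,fx=2.9,fy=2.9,interpolation=cv2.INTER_CUBIC)[:,:,::-1])
near=np.hypot(P[...,0]-.62,P[...,1]-.01)<.03; m=near&(P[...,2]>.14)&(P[...,2]<.165); q=P[m]; print(cv2.minEnclosingCircle(q[:,:2].astype(np.float32)),q[:,2].max())
E
```

```text
t 17.95 tilt 0.4478 angTCP 0.4483 barang 0.4483 rad 0.1705 x -0.0002 F [ 3.2  2.5 -6.9] M [-0.43 -0.38 -0.31] open 0.0095
shift [-0.0002  0.     -0.0003] turn [-0.13 -0.01 -0.04]
cover 0.4477 off 0.0037 xs 0.0002
cover 0.4476 off 0.0037 xs 0.0001
cover 0.4472 off 0.0037 xs -0.0
index 799 0.4506 off 0.0014
index 685 0.4518 off 0.0013
index 457 0.4495 off 0.0014
t 18.25 tilt 0.4477 angTCP 0.4484 barang 0.4484 rad 0.1705 x -0.0002 F [ 3.3  2.  -6.3] M [-0.64 -0.33 -0.32] open 0.0096
shift [-0.0002  0.0001 -0.0003] turn [-0.13 -0.01 -0.04]
((0.6208335161209106, 0.006448950618505478), 0.015306695364415646) 0.1522540302463089
```

View pics/end.png

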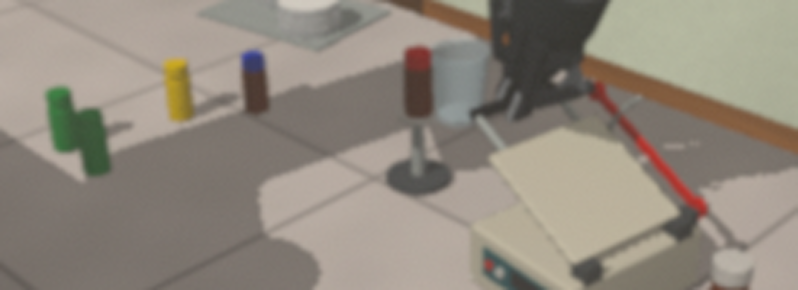

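View pics/topend.png

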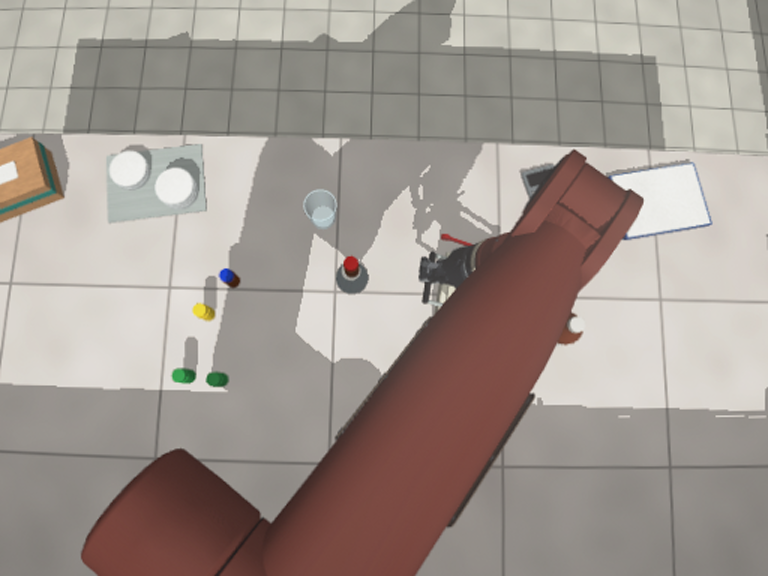

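>>> carry_out([
  [0, 0, 0, 0, 0, 0, 1.0],
])

```text
time: 18.42
eef_pos: [0.6002, -0.1323, 0.1395]
tcp_rot: [[-0.989, 0.131, 0.062], [0.145, 0.892, 0.428], [0.0, 0.433, -0.901]]
force: [2.7, 1.4, -6.3]
opening: 0.0097
```

```bash
python3 - <<'E'
from meas import *
f=meas(10); lift(.45)
E
```

```text
t 18.43 tilt 0.4477 angTCP 0.448 barang 0.4481 rad 0.1705 x -0.0002 F [ 2.7  1.4 -6.3] M [-0.55 -0.39 -0.31] open 0.0097
shift [-0.0002  0.0001 -0.0003] turn [-0.13 -0.01 -0.04]
cover 0.4479 off 0.0036 xs 0.0005
cover 0.4474 off 0.0037 xs 0.0008
cover 0.448 off 0.0036 xs 0.0006
index 1342 0.4527 off 0.0012
index 1153 0.4523 off 0.0012
index 761 0.455 off 0.0011
t 18.93 tilt 0.4477 angTCP 0.4481 barang 0.4481 rad 0.1705 x -0.0002 F [ 3.9  2.  -6.7] M [-0.64 -0.37 -0.33] open 0.01
shift [-0.0002  0.     -0.0003] turn [-0.13 -0.01 -0.04]
```

Cover 0.448, index about 0.451. One small nudge of +0.003.

>>> carry_out([
  [0, 0, -0.0005, -0.15, 0, 0, 1.0],
])

```text
time: 19.05
eef_pos: [0.6002, -0.1325, 0.14]
tcp_rot: [[-0.989, 0.13, 0.063], [0.145, 0.891, 0.431], [0.0, 0.435, -0.9]]
force: [3.4, 1.6, -6.1]
opening: 0.01
```

```bash
python3 - <<'E'
from meas import *
f=meas(10); lift(.451)
E
```

```text
t 19.05 tilt 0.4504 angTCP 0.451 barang 0.4511 rad 0.1705 x -0.0002 F [ 3.4  1.6 -6.1] M [-0.58 -0.47 -0.34] open 0.01
shift [-0.0002  0.      0.0002] turn [ 0.02 -0.01 -0.03]
cover 0.4508 off 0.0037 xs 0.0005
cover 0.4511 off 0.0036 xs 0.0004
cover 0.451 off 0.0036 xs 0.0006
index 1338 0.451 off 0.0014
index 1142 0.4531 off 0.0012
index 763 0.4475 off 0.0016
t 19.55 tilt 0.4503 angTCP 0.4511 barang 0.4511 rad 0.1705 x -0.0002 F [ 3.8  2.  -6.6] M [-0.5  -0.41 -0.29] open 0.0093
shift [-0.0002  0.      0.    ] turn [-0.04 -0.01 -0.03]
```

Cover and index both read 0.451 and the cover is steady. Handing in.

```bash
python3 -c "
from cell import bot
print(bot.hand_in())"
```

```text
the job is handed in; nothing more can be done
None
```

The red-capped vial stands upright on the round stand and has been let go. The gripper still holds the cover bar, with the cover in line with the red index arm. I handed in at 19.6 s of the 51 s allowed.

- **Vial:** seen from the side it sits about 1–4 mm from the stand's centre. In the last top view it stands on the stand, but I took no measurement there.
- **Cover:** its angle was 0.451 rad by both the arm's position and the side camera's depth. It stayed there within 0.001 rad for the last half second.
- **Index arm:** most side-camera fits gave 0.448–0.453 rad, so the match is good to about 0.003–0.005 rad. The checks did not all agree: some single fits gave 0.455–0.457, and the first top picture read lower, 0.440–0.447.
- **Left alone:** the index arm's measured angle did not change beyond that scatter. The blue-capped vial and the beaker look unmoved in the last pictures. The bottle was only partly in view, and the part that showed was in its place.

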